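# Scrape the loose bits off the repair plate into the catch tray

### The job

Clear the repair plate: take the scraper block and sweep all five loose bits off the plate's open end into the empty catch tray (none into the compartment box at the other end), touching the bits with the scraper only, never with the gripper. Then stand the scraper upright on its foot on the bench, outside the tray, and let go. Leave the spool, the jar and the screwdriver where they are.

Things in the scene. Friction and masses are not known exactly. Their poses are not given: they have to be found in the camera images.
- plate: fixed repair plate, bare aluminium on a grey plinth: 166 (x) x 230 (y) mm, flat top face 45 mm above the bench. A low rim 8 mm wide and 8 mm high above the face runs along both long edges (x = +-79 mm), leaving 150 mm between the rims; both short ends (y = +-115 mm) are open, without rim. Origin: centre of its underside on the bench; x across, y along the plate, z up.
- tray: fixed catch tray, plain steel, empty, one undivided space: outside 150 (x) x 84 (y) x 36 high mm, walls and floor 5 mm. It stands at one open end of the plate (the end changes), its axes parallel to the plate's, origin 147 mm from the plate's centre; the plate's end overhangs its near wall by 10 mm. Origin: centre of its underside.
- partsbox: fixed grey plastic box of the same outer size (150 x 84 x 36 mm), divided into eight small compartments with new components in them; it stands at the other end of the plate, placed likewise. Origin: centre of its underside.
- scraper: loose scraper block, 160 g: black plastic foot 26 (x) x 100 (y) x 25 high mm with flat upright faces, and on it, centred, an upright wooden grip 20 (x) x 64 (y) mm that reaches from 25 to 66 mm above the underside. It stands on the bench left or right of the plate. Origin: centre of its underside; x through its thin side, y along its length, z up.
- sink: loose bit on the plate: finned dark metal heat sink 16 x 16 x 10 mm, 12 g or a little more. Origin: centre of its underside as it lay at the start; z up.
- package: loose bit on the plate: flat black component 20 (x) x 12 (y) x 6 mm, 12 g or a little more. Origin: centre of its underside as it lay at the start; z up.
- inductor: loose bit on the plate: dark square inductor 14 x 14 x 8 mm, 12 g or a little more. Origin: centre of its underside as it lay at the start; z up.
- module: loose bit on the plate: flat square circuit module, dark green with a black patch, 16 x 16 x 6 mm, 12 g or a little more. Origin: centre of its underside as it lay at the start; z up.
- header: loose bit on the plate: black plastic socket strip with brass contacts, 22 (x) x 8 (y) x 8 mm, 12 g or a little more. Origin: centre of its underside as it lay at the start; z up.
- spool: bystander: loose metal spool, 60 mm across, 50 mm high, standing on the bench on the side of the plate where the scraper is not. Origin: centre of its underside.
- jar: bystander: loose closed jar, 48 mm across, 55 mm high, standing beyond the plate. Origin: centre of its underside.
- driver: bystander: loose screwdriver 160 mm long, lying beyond the plate. Origin: under its middle; x along it.

How it is judged:
On the way, in this order (a step that is already met when the one before it is completed fails the run):
1. the scraper is brought down onto the plate (its foot over the plate and less than 13 mm above its face) (x of scraper in the frame of plate between -0.09 and 0.09 m and y of scraper in the frame of plate between -0.14 and 0.14 m and z of scraper in the frame of plate below 0.058 m), for 0.1 s.
2. all five bits are in the catch tray (x of sink in the frame of tray between -0.07 and 0.07 m and y of sink in the frame of tray between -0.037 and 0.037 m and z of each of sink, package, inductor, module, header in the frame of tray below 0.04 m and x of package in the frame of tray between -0.07 and 0.07 m and y of package in the frame of tray between -0.037 and 0.037 m and x of inductor in the frame of tray between -0.07 and 0.07 m and y of inductor in the frame of tray between -0.037 and 0.037 m and x of module in the frame of tray between -0.07 and 0.07 m and y of module in the frame of tray between -0.037 and 0.037 m and x of header in the frame of tray between -0.07 and 0.07 m and y of header in the frame of tray between -0.037 and 0.037 m), for 0.2 s.
At the end, for the whole second after the job is handed in: All five bits rest in the catch tray (origins within 70 mm in x and 37 mm in y of its centre, under 40 mm above its underside); the scraper stands on its foot on the bench (under 8 mm up, tilt under 0.08 rad), outside the tray, at rest and released (all of step 2 and linear speed of each of sink, package, inductor, module, header, scraper below 0.02 m/s and height (world z) of scraper below 0.008 m and angle between scraper's own z axis and vertical below 0.08 rad and not (x of scraper in the frame of tray between -0.075 and 0.075 m and y of scraper in the frame of tray between -0.042 and 0.042 m)); the robot touches nothing.
It fails at once if the gripper or arm touches a loose bit (contact force between any of the fingers, the arm and sink above 0.3 N or contact force between any of the fingers, the arm and package above 0.3 N or contact force between any of the fingers, the arm and inductor above 0.3 N or contact force between any of the fingers, the arm and module above 0.3 N or contact force between any of the fingers, the arm and header above 0.3 N).
It fails at once if the spool, the jar or the screwdriver is moved by more than 25 mm (distance of any of spool, jar, driver from where it was at the start of the episode above 0.025 m).
It also fails if it takes over 64 s, if anything falls off the work surface, if the arm or the gripper's body presses on something with over 40 N, if the wrist force passes 120 N, or if a joint passes its speed limit or range.

### The arm

A 7-joint arm with a two-finger parallel gripper is mounted at the origin on the work surface. World frame = base frame: x ahead of the robot, y to its left, z up, the work surface at z = 0. Lengths are in m, angles in rad, forces in N, time in s.
With the tool pointing down it reaches from about 0.425 to 0.95 m from the base axis. Payload 4.7 kg.
Tool frame: the origin (TCP) lies midway between the tips of the shut fingers; the grasp point (between the pads) lies 19 mm behind it (env.grip_depth is the distance from the TCP to the grasp point, in m); z points along the fingers, y is the line along which they close (so a half turn about z gives the same grasp; the last joint's range is limited). The gripper opens to 85 mm and grips with 20 to 120 N. Pads are 22 mm wide; open, the fingers measure 114 mm over their backs; the gripper's body (76 mm by 85 mm) begins 54 mm behind the grasp point. The pads swing forward as they close: fully open they stand 13 mm farther back than shut.
Start: joints at [-1.331, 0.469, -0.049, 1.532, 0.024, 1.141, -0.082], TCP at [0.179, 0.651, 0.197] pointing down, gripper open.
Joint ranges: [-2.59, 2.59], [-0.33, 1.99], [-1.39, 1.29], [0.1, 2.45], [-1.04, 4.18], [0.21, 1.99], [-2.66, 2.66]. Speed limits (rad/s): [2.57, 2.57, 3.14, 3.14, 3.14, 3.14, 3.14].

### API

Orientations are given as [roll, pitch, yaw] about the fixed x, y, z axes, in that order (R = Rz(yaw) Ry(pitch) Rx(roll)).
In Python, from bench import sensors, imaging, env, spot_in gives the robot as it stands.
- The arm moves only by the shell command python3 -m pendant 'ROWS' [OPENING] [FORCE]. ROWS is JSON, a list of rows, each an object with "translation": the shift along the tool's x, y, z in mm, a list of three; "rot": the turn, a rotation vector about the tool's x, y, z in rad, a list of three. In form: [{"translation": [tx, ty, tz], "rot": [wx, wy, wz]}, ...]. A call has 1 to 12 rows; each row shifts and turns the commanded pose from where the row before left it, along the tool's axes as they then stand; what a row does not reach is not made up. A row lasts 1/10 s, in which the tool goes at most 50 mm and 8.59 degrees, less where a joint would pass 70% of its speed; a pose out of reach is approached as far as the arm can. A call with a gripper value outside its range is refused whole. OPENING is the closure, from 0 (fully open) to 1 (shut), set as the call begins (- or left out, the last holds). The fingers move at their own pace and stop on an object; FORCE is the grip in N (left out, the last holds). Time passes only in rows, so rows that do not move let the fingers close. It gives the time, the measured TCP pose, the force, the opening and the grip force at its end, in the units of the state.
- sensors.sense(): the state, without advancing time (a new reading comes with each control period).
- imaging.camera(name): name is "scene" or "top" or "wrist"; returns a dict with "color" (420x560x3 uint8, red, green, blue), "z_map" (420x560 float32, m along the optical axis (not along the pixel's ray), 0 where there is no reading), "intrinsics" (3x3 intrinsics, pixels), "extrinsics" (4x4, takes a point from camera to world coordinates). Camera axes: x right, y up, looking along -z (the intrinsics and any distortion apply to the point x, -y, -z); pixel columns grow to the right and rows downward; lengths in m; the calibration is good to about 2 mm. A picture is of the moment at which its call begins.
- env.close_job(): hands the job in; it is judged then, once.
Trained networks look in a picture, given as the dict that the camera call returned (one of the last four; its "shot" number tells which), for a name from the list of things; names that differ only in an ending like _2 or _b are one class to them, and where a whole thing is asked for, a point or a joint stands for the part that bears it (a point fixed in the world has none). Each returns a list of dicts, best first, with "confidence" (0 to 1); they miss things now and then, are a little off and sometimes report something else, mostly with a low value. They report only what shows in the picture. A call takes as long as a camera call.
- spot_in(target, picture): "box" ([left, top, width, height] in pixels, round what is visible of it).
The state is a dict: "clock": time; "qpos": joint angles; "dq": joint speeds; "tau": joint torques, N m; "tool_pos": TCP position; "orientation": TCP orientation; "ft_force": force on the tool from outside, world axes, zero at the start; "ft_torque": the same for the moment, N m; "finger_gap": finger opening in m; "grasp_force": force on a finger pad.
Only numpy, scipy, OpenCV 4.12 (cv2) and the standard library are available. Lean on these libraries where they do the work, as an engineer would, in place of code of your own. Each camera call takes 0.05 s, during which the arm holds its last target. There are 200 camera calls.

## Working session

There is one attempt and no reset: what is moved stays moved. The work goes in short steps, Python scripts to look and compute and a shell command to move; the robot and the scene stay as the last step left them, time stands still between calls to the robot, and variables do not carry over. Pictures are saved under pics/ and viewed, at most 10 in all, crops included, and the job is handed in when it is done.

```bash
ls; mkdir -p pics
cat > h.py <<'E'
from bench import sensors, imaging, env, spot_in
import numpy as np, cv2
def pts(p):
    z=p["z_map"];K=p["intrinsics"];T=p["extrinsics"]
    v,u=np.mgrid[:z.shape[0],:z.shape[1]]
    c=np.stack([(u-K[0,2])/K[0,0]*z,-(v-K[1,2])/K[1,1]*z,-z,np.ones_like(z)],-1)
    w=(c@T.T)[...,:3]; w[z==0]=np.nan
    return w
def save(p,n): cv2.imwrite("pics/"+n,p["color"][...,::-1])
E
python3 - <<'E'
from h import *
s=sensors.sense(); print({k:np.round(v,3) for k,v in s.items()})
for n in ["top","scene"]:
    p=imaging.camera(n); save(p,n+"0.png"); W=pts(p); np.save(n+".npy",W)
    for t in "plate tray partsbox scraper sink package inductor module header spool jar driver".split():
        for d in spot_in(t,p)[:2]:
            l,tp,w,h=[int(round(x)) for x in d["box"]]
            a=W[tp+h//2,l+w//2]
            print(n,t,round(d["confidence"],2),[l,tp,w,h],np.round(a,3))
E
```

```text
pics
{'clock': np.float64(0.0), 'qpos': array([-1.331,  0.469, -0.049,  1.534,  0.024,  1.141, -0.082]), 'dq': array([ 0.001,  0.001, -0.   ,  0.001,  0.001, -0.   ,  0.001]), 'tau': array([-1.0000e-03, -5.1030e+01, -4.7000e-02, -2.3771e+01,  1.1000e-02,
        8.0000e-03, -0.0000e+00]), 'tool_pos': array([0.179, 0.65 , 0.196]), 'orientation': array([-3.14 ,  0.   ,  2.873]), 'ft_force': array([-0.033,  0.053, -0.007]), 'ft_torque': array([ 0.013,  0.006, -0.002]), 'grasp_force': np.float64(0.0), 'finger_gap': np.float64(0.085)}
top plate 0.85 [214, 207, 105, 82] [0.512 0.019 0.047]
top plate 0.36 [266, 260, 1, 10] [0.472 0.018 0.053]
top tray 0.85 [191, 205, 35, 66] [0.539 0.162 0.006]
top partsbox 0.75 [315, 220, 41, 70] [ 0.5   -0.145  0.032]
top scraper 0.75 [408, 239, 47, 33] [ 0.502 -0.366  0.045]
top scraper 0.41 [107, 221, 35, 32] [0.532 0.351 0.052]
top package 0.5 [243, 257, 7, 3] [0.487 0.064 0.055]
top package 0.24 [213, 206, 109, 82] [0.515 0.016 0.046]
top inductor 0.35 [264, 258, 5, 12] [0.475 0.018 0.049]
top spool 0.68 [109, 222, 32, 27] [0.537 0.349 0.052]
top jar 0.8 [298, 146, 21, 24] [ 0.732 -0.079  0.056]
top driver 0.88 [232, 126, 15, 56] [0.754 0.093 0.014]
top driver 0.24 [215, 208, 104, 79] [0.515 0.016 0.046]
scene plate 0.58 [234, 163, 108, 73] [0.546 0.018 0.043]
scene tray 0.56 [317, 189, 48, 60] [0.533 0.158 0.003]
scene partsbox 0.95 [214, 167, 43, 45] [ 0.531 -0.134  0.026]
scene partsbox 0.22 [292, 179, 8, 7] [0.485 0.022 0.054]
scene scraper 0.97 [145, 151, 30, 31] [ 0.53  -0.355  0.049]
scene inductor 0.61 [213, 166, 44, 44] [ 0.529 -0.135  0.027]
scene header 0.47 [298, 200, 8, 4] [0.557 0.057 0.052]
scene jar 0.67 [215, 234, 19, 28] [ 0.762 -0.068  0.046]
scene driver 0.89 [272, 254, 35, 50] [0.783 0.09  0.023]
```

Run:
```python
import cv2
a=cv2.imread("pics/top0.png")[110:310,90:470]; cv2.imwrite("pics/topc.png",cv2.resize(a,None,fx=2.1,fy=2.1,interpolation=cv2.INTER_CUBIC))
```

```text
(no output)
```

View pics/topc.png

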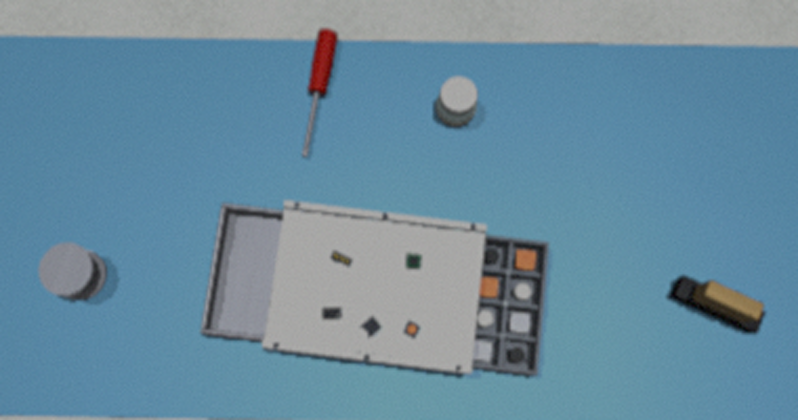

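Run:
```python
from h import *
W=np.load("top.npy"); C=cv2.imread("pics/top0.png")
def rect(m):
    q=W[m][:,:2]; r=cv2.minAreaRect((q*1000).astype(np.float32)); return m.sum(),np.round(np.median(q,0)*1000),np.round(r[0]),np.round(r[1]),round(r[2],1)
x,y,z=W[...,0],W[...,1],W[...,2]
m=(abs(z-.047)<.008)&(abs(y-.017)<.16)&(abs(x-.51)<.12)
print("plate",rect(m),np.nanmedian(z[m]))
rim=m&(z>.0505);print(rim.sum())
s=(abs(y+.365)<.09)&(abs(x-.5)<.1)
print("grip",rect(s&(z>.055)),np.nanpercentile(z[s],99)); print("foot",rect(s&(z>.012)))
b=(C.max(2)<150)&m&(abs(y-.017)<.10)&(abs(x-.512)<.068)
sat=(C.max(2).astype(int)-C.min(2)>35)&m&(abs(y-.017)<.10)&(abs(x-.512)<.068)
n,l=cv2.connectedComponents((b|sat).astype(np.uint8))
for i in range(1,n):
    if (l==i).sum()>4: print(rect(l==i),np.nanmax(z[l==i]))
print("tray",rect((abs(y-.165)<.06)&(abs(x-.53)<.11)&(z>.025)&(z<.04)))
```

```text
plate (np.int64(6867), array([517.,  12.]), array([519.,  18.]), array([330., 167.]), 83.9) 0.04550136463506904
712
grip (np.int64(275), array([ 507., -376.]), array([ 507., -378.]), array([65., 21.]), 65.5) 0.06714929527168924
foot (np.int64(616), array([ 506., -368.]), array([ 507., -377.]), array([100.,  27.]), 65.8)
(np.int64(55), array([547.,  52.]), array([547.,  53.]), array([25., 13.]), 66.4) 0.05497154717107644
(np.int64(66), array([545., -29.]), array([546., -29.]), array([20., 17.]), 0.3) 0.05437360754117537
(np.int64(64), array([485.,  61.]), array([486.,  61.]), array([14., 21.]), 3.5) 0.05468421337085572
(np.int64(55), array([472.,  18.]), array([472.,  17.]), array([18., 19.]), 44.2) 0.05468358061150691
(np.int64(48), array([470., -27.]), array([470., -28.]), array([16., 17.]), 63.9) 0.054577076310259875
tray (np.int64(319), array([540., 192.]), array([535., 165.]), array([ 72., 150.]), 84.0)
```

The picture shows the tray at the left of the plate (crop ~245,275), the parts box at the right, the five bits mid-plate (crop 330–420, 255–330), and the scraper at the far right (715,303), tilted. I'll sweep it toward +y in two passes, far side first. First I turn the tool to the scraper's yaw.

```bash
cat >> h.py <<'E'
from scipy.spatial.transform import Rotation as R
O=np.array([519,18.7]); A=np.radians(83.9); U=np.array([np.cos(A),np.sin(A)]); V=np.array([U[1],-U[0]])
def uv(u,v): return O+u*U+v*V
def to(*targets):  # world mm targets, chained: tool-frame deltas
    s=sensors.sense(); M=R.from_euler("xyz",s["orientation"]); p=s["tool_pos"]*1000
    print("t",s["clock"],"pos",np.round(p,1),"rpy deg",np.round(np.degrees(s["orientation"]),1),"gap",s["finger_gap"],"gf",s["grasp_force"],"F",np.round(s["ft_force"],1))
    for t in targets:
        t=np.array(t,float); d=M.inv().apply(t-p); print(t,"->",np.round(d,1),"rows>=",np.ceil(np.linalg.norm(d)/40)); p=t
E
r='{"translation":[0,0,0],"rot":[0,0,0.144]}'; python3 -m pendant '[{"translation":[0,0,0],"rot":[0,0,0.144]},{"translation":[0,0,0],"rot":[0,0,0.144]},{"translation":[0,0,0],"rot":[0,0,0.144]},{"translation":[0,0,0],"rot":[0,0,0.144]},{"translation":[0,0,0],"rot":[0,0,0.144]},{"translation":[0,0,0],"rot":[0,0,0.144]},{"translation":[0,0,0],"rot":[0,0,0.144]},{"translation":[0,0,0],"rot":[0,0,0.144]},{"translation":[0,0,0],"rot":[0,0,0.144]},{"translation":[0,0,0],"rot":[0,0,0.144]},{"translation":[0,0,0],"rot":[0,0,0.144]},{"translation":[0,0,0],"rot":[0,0,0.144]}]' 0
python3 -c "
from h import *
to((500,130,197),(507,-377,197))"
```

```text
clock: 2.5
tool_pos: [0.1791, 0.6508, 0.1969]
orientation: [-3.141, -0.0, 1.139]
ft_force: [0.1, 0.2, -0.2]
finger_gap: 0.0854
grasp_force: 0.0
t 2.5 pos [179.1 650.8 196.9] rpy deg [-180.    -0.    65.3] gap 0.08537221697796024 gf 0.0 F [ 0.1  0.2 -0.2]
[500. 130. 197.] -> [-3.388e+02  5.094e+02 -3.000e-01] rows>= 16.0
[ 507. -377.  197.] -> [-4.575e+02  2.185e+02 -1.000e-01] rows>= 13.0
```

```bash
python3 -m pendant '[{"translation":[-26,39.2,0],"rot":[0,0,0]},{"translation":[-26,39.2,0],"rot":[0,0,0]},{"translation":[-26,39.2,0],"rot":[0,0,0]},{"translation":[-26,39.2,0],"rot":[0,0,0]},{"translation":[-26,39.2,0],"rot":[0,0,0]},{"translation":[-26,39.2,0],"rot":[0,0,0]},{"translation":[-26,39.2,0],"rot":[0,0,0]},{"translation":[-26,39.2,0],"rot":[0,0,0]},{"translation":[-26,39.2,0],"rot":[0,0,0]},{"translation":[-26,39.2,0],"rot":[0,0,0]},{"translation":[-26,39.2,0],"rot":[0,0,0]},{"translation":[-26,39.2,0],"rot":[0,0,0]}]' 0
python3 -m pendant '[{"translation":[-26,39.2,0],"rot":[0,0,0]},{"translation":[-40,19.2,0],"rot":[0,0,0]},{"translation":[-40,19.2,0],"rot":[0,0,0]},{"translation":[-40,19.2,0],"rot":[0,0,0]},{"translation":[-40,19.2,0],"rot":[0,0,0]},{"translation":[-40,19.2,0],"rot":[0,0,0]},{"translation":[-40,19.2,0],"rot":[0,0,0]},{"translation":[-40,19.2,0],"rot":[0,0,0]},{"translation":[-40,19.2,0],"rot":[0,0,0]},{"translation":[-40,19.2,0],"rot":[0,0,0]},{"translation":[-40,19.2,0],"rot":[0,0,0]},{"translation":[-40,19.2,0],"rot":[0,0,0]}]' 0
python3 - <<'E'
from h import *
to((507,-377,197))
p=imaging.camera("wrist"); save(p,"w1.png"); W=pts(p); x,y,z=np.moveaxis(W,-1,0)
s=(abs(y+.377)<.08)&(abs(x-.507)<.08)
for t in (.055,.012):
    q=W[s&(z>t)&(z<.08)][:,:2]*1000; print(len(q),cv2.minAreaRect(q.astype(np.float32)))
print(np.nanpercentile(z[s&(z<.08)],98), np.nanmedian(z[z<.01]))
E
```

```text
clock: 3.7
tool_pos: [0.4795, 0.1708, 0.1972]
orientation: [3.141, -0.001, 1.145]
ft_force: [1.7, 1.0, 0.2]
finger_gap: 0.0856
grasp_force: 0.0
clock: 4.9
tool_pos: [0.5143, -0.357, 0.1968]
orientation: [3.141, -0.001, 1.146]
ft_force: [0.7, 0.2, -0.4]
finger_gap: 0.0856
grasp_force: 0.0
t 4.9 pos [ 514.3 -357.   196.8] rpy deg [180.   -0.   65.6] gap 0.08558327277786233 gf 0.0 F [ 0.7  0.2 -0.4]
[ 507. -377.  197.] -> [-21.2   1.6  -0.2] rows>= 1.0
1295 ((506.9112548828125, -378.7040100097656), (63.35885238647461, 19.954757690429688), 65.3338623046875)
2098 ((506.6594543457031, -379.0514221191406), (99.99049377441406, 25.98636245727539), 65.52226257324219)
0.06700452704718855 0.0011793763112128153
```

View pics/w1.png

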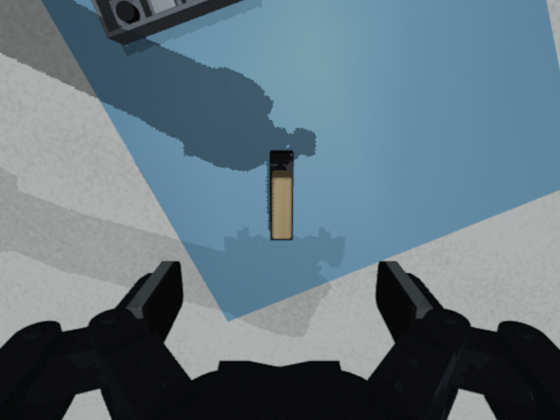

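The picture shows the scraper centred between the fingers at (281,200). I settle and correct, then descend.

```bash
python3 -m pendant '[{"translation":[0,0,30],"rot":[0,0,0]},{"translation":[0,0,30],"rot":[0,0,0]},{"translation":[0,0,20],"rot":[0,0,0]},{"translation":[0,0,0],"rot":[0,0,0]},{"translation":[0,0,0],"rot":[0,0,0]}]' 0
python3 -c "
from h import *
to((506.8,-378.9,30))"
```

```text
clock: 5.45
tool_pos: [0.5144, -0.3556, 0.1172]
orientation: [3.141, 0.0, 1.145]
ft_force: [0.9, -0.5, 0.7]
finger_gap: 0.0851
grasp_force: 0.0
t 5.45 pos [ 514.4 -355.6  117.2] rpy deg [180.    0.   65.6] gap 0.08507800146452338 gf 0.0 F [ 0.9 -0.5  0.7]
[ 506.8 -378.9   30. ] -> [-24.3   2.7  87.2] rows>= 3.0
```

```bash
python3 -m pendant '[{"translation":[-24.3,2.7,0],"rot":[0,0,0]},{"translation":[0,0,29],"rot":[0,0,0]},{"translation":[0,0,29],"rot":[0,0,0]},{"translation":[0,0,29],"rot":[0,0,0]},{"translation":[0,0,0],"rot":[0,0,0]}]' 0
python3 -m pendant '[{"translation":[0,0,0],"rot":[0,0,0]},{"translation":[0,0,0],"rot":[0,0,0]},{"translation":[0,0,0],"rot":[0,0,0]},{"translation":[0,0,0],"rot":[0,0,0]},{"translation":[0,0,0],"rot":[0,0,0]},{"translation":[0,0,0],"rot":[0,0,0]},{"translation":[0,0,0],"rot":[0,0,0]},{"translation":[0,0,0],"rot":[0,0,0]}]' 1 60
python3 -m pendant '[{"translation":[0,0,-20],"rot":[0,0,0]},{"translation":[0,0,-40],"rot":[0,0,0]},{"translation":[0,0,-40],"rot":[0,0,0]},{"translation":[0,0,0],"rot":[0,0,0]}]'
python3 -c "
from h import *
x,y=uv(-90,22); to((x,y,75.5+20))"
```

```text
clock: 5.95
tool_pos: [0.5055, -0.3772, 0.0279]
orientation: [-3.137, -0.001, 1.145]
ft_force: [-0.7, 0.6, -0.9]
finger_gap: 0.0852
grasp_force: 0.0
clock: 6.75
tool_pos: [0.5071, -0.3791, 0.031]
orientation: [3.14, -0.0, 1.145]
ft_force: [-0.1, 1.7, 6.4]
finger_gap: 0.0144
grasp_force: 58.5
clock: 7.15
tool_pos: [0.5092, -0.382, 0.1357]
orientation: [3.131, 0.002, 1.144]
ft_force: [-0.1, -0.4, -0.1]
finger_gap: -0.0001
grasp_force: 0.0
t 7.15 pos [ 509.2 -382.   135.7] rpy deg [1.794e+02 1.000e-01 6.560e+01] gap -7.482862565873569e-05 gf 0.0 F [-0.1 -0.4 -0.1]
[531.31166835 -73.12822454  95.5       ] -> [ 290.4 -108.    38.5] rows>= 8.0
```

The grasp slipped: the gap is 0. I'll look before trying again.

```bash
python3 -m pendant '[{"translation":[0,0,-40],"rot":[0,0,0]},{"translation":[0,0,-40],"rot":[0,0,0]},{"translation":[0,0,0],"rot":[0,0,0]},{"translation":[0,0,0],"rot":[0,0,0]}]' 0
python3 - <<'E'
from h import *
to()
p=imaging.camera("wrist"); save(p,"w2.png"); W=pts(p); x,y,z=np.moveaxis(W,-1,0)
s=(abs(y+.377)<.1)&(abs(x-.507)<.1)
for t in (.055,.012):
    q=W[s&(z>t)&(z<.09)][:,:2]*1000; print(len(q),cv2.minAreaRect(q.astype(np.float32)))
print(np.nanpercentile(z[s&(z<.09)],[90,98,99.8]))
E
```

```text
clock: 7.55
tool_pos: [0.5067, -0.3789, 0.2102]
orientation: [3.14, -0.0, 1.145]
ft_force: [-0.3, 0.1, 0.0]
finger_gap: 0.058
grasp_force: 0.0
t 7.55 pos [ 506.7 -378.9  210.2] rpy deg [179.9  -0.   65.6] gap 0.05804953510029906 gf 0.0 F [-0.3  0.1  0. ]
0 ((0.0, 0.0), (0.0, 0.0), 0.0)
4025 ((530.9498291015625, -387.4187316894531), (99.9334945678711, 66.44351959228516), 67.85237121582031)
[0.02246674 0.02814268 0.02929918]
```

View pics/w2.png

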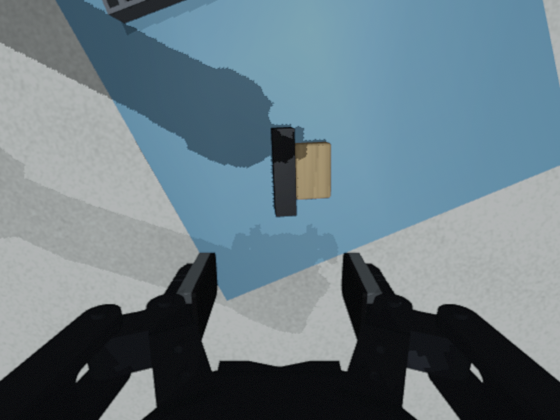

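The picture shows the scraper lying on its side: foot at (284,170), grip pointing right to (330,170). The plan is to grasp the grip's 64 mm length with the tool tilted about 45° one way, lift, tilt through to the other side (90° in all), and set it upright. Then I regrasp it vertically.

```bash
python3 -m pendant '[{"translation":[0,0,0],"rot":[0,0,0.14]},{"translation":[0,0,0],"rot":[0,0,0.14]},{"translation":[0,0,0],"rot":[0,0,0.14]},{"translation":[0,0,0],"rot":[0,0,0.14]},{"translation":[0,0,0],"rot":[0,0,0.14]},{"translation":[0,0,0],"rot":[0,0,0.14]},{"translation":[0,0,0],"rot":[0,0,0.14]},{"translation":[0,0,0],"rot":[0,0,0.14]},{"translation":[0,0,0],"rot":[0,0,0.14]},{"translation":[0,0,0],"rot":[0,0,0.14]},{"translation":[0,0,0],"rot":[0,0,0.13]}]' 0
python3 -m pendant '[{"translation":[0,0,0],"rot":[0,-0.13,0]},{"translation":[0,0,0],"rot":[0,-0.13,0]},{"translation":[0,0,0],"rot":[0,-0.13,0]},{"translation":[0,0,0],"rot":[0,-0.13,0]},{"translation":[0,0,0],"rot":[0,-0.13,0]},{"translation":[0,0,0],"rot":[0,-0.13,0]},{"translation":[0,0,0],"rot":[0,0,0]}]'
python3 - <<'E'
from h import *
to()
s=sensors.sense(); print(np.round(s["qpos"],2)); print(R.from_euler("xyz",s["orientation"]).as_matrix().round(3))
p=imaging.camera("top"); W=pts(p); x,y,z=np.moveaxis(W,-1,0); C=p["color"].astype(int)
s=(abs(y+.387)<.08)&(abs(x-.53)<.08)&(z<.06)&(z>.012)
t=s&(C[...,0]-C[...,2]>30)
for m in (s,t): 
    q=W[m][:,:2]*1000; print(m.sum(),cv2.minAreaRect(q.astype(np.float32)) if m.any() else 0)
    print(np.median(z[m]))
E
```

```text
clock: 8.7
tool_pos: [0.5058, -0.3779, 0.2076]
orientation: [-3.141, 0.003, -0.391]
ft_force: [-0.7, -0.8, 0.5]
finger_gap: 0.0851
grasp_force: 0.0
clock: 9.4
tool_pos: [0.5021, -0.3733, 0.1907]
orientation: [-3.108, 0.733, -0.369]
ft_force: [0.6, -0.0, -0.4]
finger_gap: 0.0859
grasp_force: 0.0
t 9.4 pos [ 502.1 -373.3  190.7] rpy deg [-178.1   42.   -21.1] gap 0.08588881636594026 gf 0.0 F [ 0.6 -0.  -0.4]
[ 0.18  0.95  0.78  1.13 -0.3   1.95 -1.04]
[[ 0.693 -0.381 -0.611]
 [-0.268 -0.924  0.272]
 [-0.669 -0.025 -0.743]]
121 ((499.24261474609375, -411.1556396484375), (29.88004493713379, 26.13935089111328), 67.95504760742188)
0.02643583635767177
0 0
nan
  return _methods._mean(a, axis=axis, dtype=dtype,
  ret = ret.dtype.type(ret / rcount)
```

Run:
```python
from h import *
a=np.array([-.611,.272,-.743]); t=np.array([534.6,-388.9,8]); to(t-90*a,t)
```

```text
t 9.45 pos [ 500.8 -375.9  195.1] rpy deg [-178.6   41.7  -21.7] gap 0.08533663927859754 gf 0.0 F [-1.2 -0.7  0.8]
[ 589.59 -413.38   74.87] -> [151.9   2.7  25.7] rows>= 4.0
[ 534.6 -388.9    8. ] -> [-0.5 -0.2 90. ] rows>= 3.0
```

```bash
python3 -m pendant '[{"translation":[30,0.5,5],"rot":[0,0,0]},{"translation":[30,0.5,5],"rot":[0,0,0]},{"translation":[30,0.5,5],"rot":[0,0,0]},{"translation":[30,0.5,5],"rot":[0,0,0]},{"translation":[32,0.7,5],"rot":[0,0,0]},{"translation":[0,0,0],"rot":[0,0,0]},{"translation":[0,0,0],"rot":[0,0,0]}]' 0
python3 - <<'E'
from h import *
t=np.array([534.6,-388.9,8]); to(t)
p=imaging.camera("wrist"); save(p,"w3.png")
E
```

```text
clock: 10.15
tool_pos: [0.589, -0.4178, 0.0818]
orientation: [-3.133, 0.722, -0.391]
ft_force: [-0.9, -0.7, 1.2]
finger_gap: 0.0852
grasp_force: 0.0
t 10.15 pos [ 589.  -417.8   81.8] rpy deg [-179.5   41.4  -22.4] gap 0.08516667918577935 gf 0.0 F [-0.9 -0.7  1.2]
[ 534.6 -388.9    8. ] -> [ 2.7 -5.1 95.9] rows>= 3.0
```

View pics/w3.png

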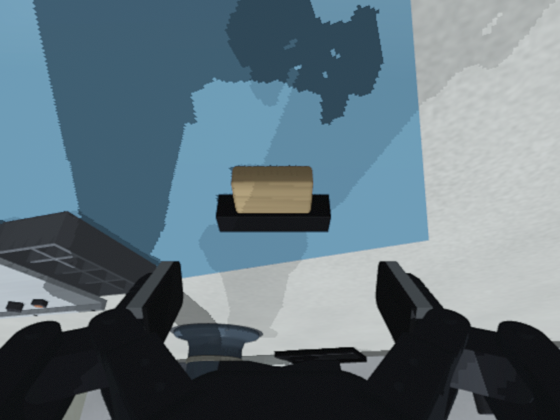

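The grip sits at (272,190), slightly left of the finger centre at (280), which agrees with the computed -5 mm. I advance, settle and close.

```bash
python3 -m pendant '[{"translation":[2.7,-5,0],"rot":[0,0,0]},{"translation":[0,0,24],"rot":[0,0,0]},{"translation":[0,0,24],"rot":[0,0,0]},{"translation":[0,0,20],"rot":[0,0,0]},{"translation":[0,0,14],"rot":[0,0,0]},{"translation":[0,0,7],"rot":[0,0,0]},{"translation":[0,0,0],"rot":[0,0,0]},{"translation":[0,0,0],"rot":[0,0,0]}]' 0
python3 -c "
from h import *
to((534.6,-388.9,8))"
```

```text
clock: 11.0
tool_pos: [0.5409, -0.3896, 0.0131]
orientation: [-3.128, 0.72, -0.387]
ft_force: [0.2, -0.5, 1.1]
finger_gap: 0.0856
grasp_force: 0.0
t 11.0 pos [ 540.9 -389.6   13.1] rpy deg [-179.2   41.2  -22.1] gap 0.08558775618583675 gf 0.0 F [ 0.2 -0.5  1.1]
[ 534.6 -388.9    8. ] -> [-1.2  1.8  7.9] rows>= 1.0
```

```bash
python3 -m pendant '[{"translation":[-1,1.5,7],"rot":[0,0,0]},{"translation":[0,0,0],"rot":[0,0,0]},{"translation":[0,0,0],"rot":[0,0,0]}]' 0
python3 -m pendant '[{"translation":[0,0,0],"rot":[0,0,0]},{"translation":[0,0,0],"rot":[0,0,0]},{"translation":[0,0,0],"rot":[0,0,0]},{"translation":[0,0,0],"rot":[0,0,0]},{"translation":[0,0,0],"rot":[0,0,0]},{"translation":[0,0,0],"rot":[0,0,0]}]' 1 80
python3 -c "
from h import *
to((534.6,-388.9,8))
print(R.from_euler('xyz',sensors.sense()['orientation']).as_matrix().round(3))"
```

```text
clock: 11.3
tool_pos: [0.5344, -0.3888, 0.0073]
orientation: [-3.127, 0.722, -0.387]
ft_force: [0.6, -0.7, 1.0]
finger_gap: 0.0855
grasp_force: 0.0
clock: 11.9
tool_pos: [0.5346, -0.3886, 0.0073]
orientation: [-3.127, 0.722, -0.386]
ft_force: [-0.4, 0.1, 0.5]
finger_gap: 0.0001
grasp_force: 0.0
t 11.9 pos [ 534.6 -388.6    7.3] rpy deg [-179.2   41.3  -22.1] gap 0.00011415430541106156 gf 0.0 F [-0.4  0.1  0.5]
[ 534.6 -388.9    8. ] -> [-0.4  0.3 -0.6] rows>= 1.0
[[ 0.695 -0.386 -0.606]
 [-0.283 -0.923  0.262]
 [-0.661 -0.011 -0.751]]
```

Run:
```python
from h import *
p=imaging.camera("wrist"); save(p,"w4.png")
W=pts(p); x,y,z=np.moveaxis(W,-1,0)
s=(abs(y+.387)<.09)&(abs(x-.53)<.09)&(z<.06)&(z>.012)
C=p["color"].astype(int); t=s&(C[...,0]-C[...,2]>30)
q=W[t]*1000; print(len(q),cv2.minAreaRect(q[:,:2].astype(np.float32)),np.percentile(q[:,2],[5,50,95]))
```

```text
4476 ((547.8277587890625, -396.4130554199219), (67.34920501708984, 50.96837615966797), 65.38862609863281) [13.13037309 20.92661322 22.99008029]
```

View pics/w4.png

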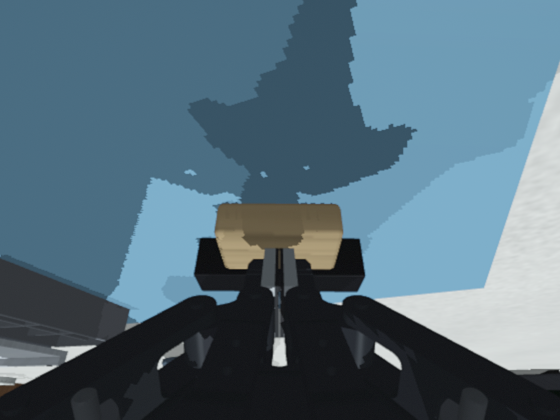

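Run:
```python
from h import *
to()
p=imaging.camera("wrist"); W=pts(p)*1000
for r in range(205,301,8): print(r,[list(np.round(W[r,c]).astype(int)) if np.isfinite(W[r,c,0]) else None for c in (230,262,272,290,330)])
print(np.round(p["extrinsics"],3))
```

```text
t 11.95 pos [ 534.6 -388.6    7.3] rpy deg [-179.2   41.3  -22.1] gap -7.220651199634892e-05 gf 0.0 F [-0.2  0.2  0.3]
205 [[np.int64(571), np.int64(-377), np.int64(4)], [np.int64(565), np.int64(-392), np.int64(4)], [np.int64(561), np.int64(-396), np.int64(3)], [np.int64(558), np.int64(-405), np.int64(3)], [np.int64(551), np.int64(-424), np.int64(3)]]
213 [[np.int64(571), np.int64(-377), np.int64(8)], [np.int64(565), np.int64(-392), np.int64(9)], [np.int64(563), np.int64(-397), np.int64(9)], [np.int64(559), np.int64(-405), np.int64(8)], [np.int64(551), np.int64(-424), np.int64(8)]]
221 [[np.int64(572), np.int64(-378), np.int64(14)], [np.int64(565), np.int64(-392), np.int64(13)], [np.int64(563), np.int64(-397), np.int64(13)], [np.int64(559), np.int64(-405), np.int64(13)], [np.int64(552), np.int64(-423), np.int64(13)]]
229 [[np.int64(571), np.int64(-378), np.int64(18)], [np.int64(565), np.int64(-393), np.int64(18)], [np.int64(563), np.int64(-397), np.int64(18)], [np.int64(559), np.int64(-405), np.int64(17)], [np.int64(553), np.int64(-423), np.int64(18)]]
237 [[np.int64(569), np.int64(-
[... 1311 characters left out ...]
)], [np.int64(580), np.int64(-413), np.int64(50)], [np.int64(513), np.int64(-412), np.int64(27)]]
285 [[np.int64(524), np.int64(-352), np.int64(28)], [np.int64(588), np.int64(-405), np.int64(54)], [np.int64(586), np.int64(-408), np.int64(54)], [np.int64(583), np.int64(-414), np.int64(54)], [np.int64(502), np.int64(-409), np.int64(28)]]
293 [[np.int64(435), np.int64(-298), np.int64(1)], [np.int64(594), np.int64(-408), np.int64(59)], [np.int64(590), np.int64(-410), np.int64(58)], [np.int64(589), np.int64(-416), np.int64(59)], [np.int64(403), np.int64(-384), np.int64(2)]]
[[-0.386  0.494  0.779  0.692]
 [-0.922 -0.197 -0.332 -0.456]
 [-0.011 -0.847  0.532  0.093]
 [ 0.     0.     0.     1.   ]]
```

The shut fingertips look higher than the TCP implies. I back off and measure where they really end.

```bash
python3 -m pendant '[{"translation":[0,0,-40],"rot":[0,0,0]},{"translation":[0,0,-40],"rot":[0,0,0]},{"translation":[0,0,0],"rot":[0,0,0]},{"translation":[0,0,0],"rot":[0,0,0]}]'
python3 - <<'E'
from h import *
to()
s=sensors.sense(); print(env.grip_depth)
M=R.from_euler("xyz",s["orientation"])
p=imaging.camera("wrist"); save(p,"w5.png"); W=pts(p)
L=M.inv().apply((W.reshape(-1,3)-s["tool_pos"])*1000).reshape(W.shape)
for r in range(180,300,6): print(r,*[np.round(L[r,c]).tolist() for c in (265,275,285,295)])
E
```

```text
clock: 12.4
tool_pos: [0.5834, -0.4101, 0.0676]
orientation: [-3.128, 0.72, -0.387]
ft_force: [-0.0, -0.8, -0.5]
finger_gap: -0.0
grasp_force: 0.0
t 12.4 pos [ 583.4 -410.1   67.6] rpy deg [-179.2   41.3  -22.2] gap -2.6687674559816066e-05 gf 0.0 F [-0.  -0.8 -0.5]
0.0187
180 [21.0, -10.0, 60.0] [21.0, -3.0, 61.0] [21.0, 5.0, 60.0] [21.0, 12.0, 61.0]
186 [17.0, -10.0, 56.0] [17.0, -3.0, 55.0] [18.0, 4.0, 55.0] [17.0, 12.0, 56.0]
192 [14.0, -10.0, 52.0] [14.0, -3.0, 53.0] [14.0, 4.0, 51.0] [14.0, 12.0, 51.0]
198 [9.0, -10.0, 54.0] [9.0, -3.0, 55.0] [9.0, 4.0, 54.0] [9.0, 12.0, 54.0]
204 [3.0, -10.0, 58.0] [3.0, -3.0, 59.0] [3.0, 5.0, 59.0] [3.0, 12.0, 59.0]
210 [-4.0, -11.0, 64.0] [-3.0, -3.0, 63.0] [-3.0, 5.0, 63.0] [-3.0, 12.0, 62.0]
216 [-10.0, -11.0, 69.0] [-10.0, -3.0, 68.0] [-10.0, 5.0, 68.0] [-10.0, 13.0, 68.0]
222 [-17.0, -11.0, 73.0] [-17.0, -3.0, 74.0] [-17.0, 5.0, 75.0] [-17.0, 13.0, 73.0]
228 [-22.0, -11.0, 74.0] [-22.0, -3.0, 74.0] [-22.0, 5.0, 74.0] [-22.0, 13.0, 74.0]
234 [-29.0, -12.0, 79.0] [-29.0, -3.0, 79.0] [-29.0, 5.0, 78.0] [-29.0, 13.0, 79.0]
240 [-38.0, -12.0, 86.0] [-38.0, -3.0, 87.0] [-38.0, 5.0, 86.0] [-37.0, 14.0, 85.0]
246 [-71.0, -15.0, 150.0] [-72.0, -4.0, 151.0] [-71.0, 7.0, 151.0] [-72.0, 17.0, 151.0]
252 [10.0, -6.0, -43.0] [11.0, -2.0, -44.0] [10.0, 3.0, -42.0] [-83.0, 18.0, 160.0]
258 [11.0, -6.0, -50.0] [10.0, -2.0, -49.0] [10.0, 3.0, -49.0] [-96.0, 19.0, 171.0]
264 [11.0, -6.0, -56.0] [10.0, -2.0, -55.0] [11.0, 3.0, -56.0] [6.0, 7.0, -46.0]
270 [10.0, -5.0, -60.0] [11.0, -1.0, -61.0] [11.0, 2.0, -61.0] [10.0, 6.0, -60.0]
276 [11.0, -5.0, -66.0] [11.0, -1.0, -66.0] [10.0, 2.0, -64.0] [11.0, 6.0, -66.0]
282 [11.0, -5.0, -71.0] [11.0, -1.0, -70.0] [11.0, 2.0, -70.0] [11.0, 6.0, -70.0]
288 [11.0, -5.0, -75.0] [10.0, -1.0, -73.0] [10.0, 2.0, -73.0] [11.0, 6.0, -75.0]
294 [12.0, -5.0, -80.0] [7.0, -1.0, -73.0] [11.0, 2.0, -79.0] [11.0, 6.0, -79.0]
```

View pics/w5.png

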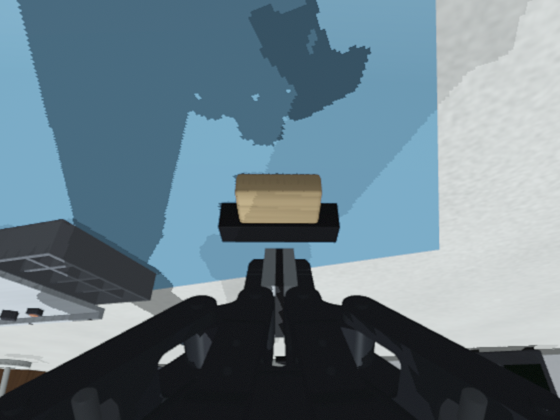

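Run:
```python
from h import *
s=sensors.sense(); M=R.from_euler("xyz",s["orientation"])
for n in ("scene","top"):
    p=imaging.camera(n); W=pts(p)
    L=M.inv().apply((W.reshape(-1,3)-s["tool_pos"])*1000)
    k=(abs(L[:,0])<25)&(abs(L[:,1])<25)&(W.reshape(-1,3)[:,2]>.035)&(L[:,2]<40)&(L[:,2]>-120)
    q=L[k]; q=q[np.argsort(-q[:,2])]; print(n,len(q)); print(np.round(q[:12]))
    save(p,n+"1.png")
```

```text
scene 133
[[ -3.  -5. -32.]
 [  2.  -8. -34.]
 [ -6.  -6. -34.]
 [ 12.  -7. -35.]
 [  8. -10. -36.]
 [ -2. -11. -36.]
 [ -8.  -7. -37.]
 [ 12.  -9. -39.]
 [  5. -13. -40.]
 [ -1. -13. -40.]
 [ -7.  -8. -41.]
 [ 10. -10. -41.]]
top 0
[]
```

Both cameras put the real fingertips about 33–40 mm short of the reported TCP, which explains both slips. I'll remeasure the lying scraper and go about 34 mm deeper, in steps, watching force.

```bash
python3 -m pendant '[{"translation":[0,0,-15],"rot":[0,0,0]},{"translation":[0,0,0],"rot":[0,0,0]},{"translation":[0,0,0],"rot":[0,0,0]},{"translation":[0,0,0],"rot":[0,0,0]},{"translation":[0,0,0],"rot":[0,0,0]}]' 0
python3 - <<'E'
from h import *
s=sensors.sense(); M=R.from_euler("xyz",s["orientation"])
p=imaging.camera("wrist"); W=pts(p); x,y,z=np.moveaxis(W,-1,0)
L=M.inv().apply((W.reshape(-1,3)-s["tool_pos"])*1000).reshape(W.shape)
m=(abs(y+.387)<.08)&(abs(x-.53)<.08)&(z<.04)&(z>.014)
r=cv2.minAreaRect((W[m][:,:2]*1000).astype(np.float32)); print(r, np.percentile(z[m],[50,98]))
# open finger tips as seen
f=(abs(L[...,0])<16)&(abs(L[...,1])<70)&(L[...,2]<0)&(L[...,2]>-100)
for sgn in(-1,1):
    q=L[f&(sgn*L[...,1]>0)]; q=q[np.argsort(-q[:,2])][:200:40]; print(np.round(q))
c=np.array(r[0]); an=r[2]; print(an)
a=M.apply([0,0,1]); g=np.array([np.cos(np.radians(-22.3)),np.sin(np.radians(-22.3))])
t=np.r_[c+4*g,8]; to(t+20*a-0*a, t+34*a)
print(M.as_matrix().round(3))
E
```

```text
clock: 13.05
tool_pos: [0.5917, -0.4132, 0.0781]
orientation: [-3.127, 0.723, -0.387]
ft_force: [-0.3, -0.4, -0.5]
finger_gap: 0.0725
grasp_force: 0.0
((532.5514526367188, -387.63165283203125), (100.28099060058594, 67.02013397216797), 67.2063217163086) [0.02273434 0.02847785]
[[ -2. -37. -43.]
 [ -5. -37. -45.]
 [ 10. -36. -47.]
 [ -3. -36. -48.]
 [ -1. -36. -49.]]
[[ -3.  36. -43.]
 [  1.  36. -45.]
 [  1.  36. -47.]
 [  2.  36. -48.]
 [  7.  36. -49.]]
67.2063217163086
t 13.1 pos [ 591.8 -413.2   78.2] rpy deg [-179.2   41.4  -22.1] gap 0.07910568561235656 gf 0.0 F [ 0.2 -0.9  0.5]
[ 524.11039386 -383.8888118    -6.9966569 ] -> [  1.   -0.  112.7] rows>= 3.0
[ 515.61106551 -380.20634582  -17.49431673] -> [-0. -0. 14.] rows>= 1.0
[[ 0.695 -0.386 -0.607]
 [-0.283 -0.922  0.263]
 [-0.662 -0.011 -0.75 ]]
```

```bash
python3 -m pendant '[{"translation":[1,0,28],"rot":[0,0,0]},{"translation":[0,0,28],"rot":[0,0,0]},{"translation":[0,0,25],"rot":[0,0,0]},{"translation":[0,0,20],"rot":[0,0,0]},{"translation":[0,0,10],"rot":[0,0,0]},{"translation":[0,0,5],"rot":[0,0,0]},{"translation":[0,0,0],"rot":[0,0,0]},{"translation":[0,0,0],"rot":[0,0,0]}]' 0
python3 -c "
from h import *
to((515.6,-380.2,-17.5))"
```

```text
clock: 13.9
tool_pos: [0.5233, -0.3839, -0.0085]
orientation: [-3.128, 0.72, -0.386]
ft_force: [0.0, 0.5, -0.1]
finger_gap: 0.0857
grasp_force: 0.0
t 13.9 pos [ 523.3 -383.9   -8.5] rpy deg [-179.2   41.2  -22.1] gap 0.08571112037868875 gf 0.0 F [ 0.   0.5 -0.1]
[ 515.6 -380.2  -17.5] -> [-0.5 -0.3 12.4] rows>= 1.0
```

Negative reported height with no contact, so the offset is confirmed.

```bash
python3 -m pendant '[{"translation":[0,0,6],"rot":[0,0,0]},{"translation":[0,0,5],"rot":[0,0,0]},{"translation":[0,0,0],"rot":[0,0,0]}]' 0
python3 -m pendant '[{"translation":[0,0,0],"rot":[0,0,0]},{"translation":[0,0,0],"rot":[0,0,0]},{"translation":[0,0,0],"rot":[0,0,0]},{"translation":[0,0,0],"rot":[0,0,0]}]' 1 60
python3 -c "
from h import *
to((515.6,-380.2,-17.5))"
```

```text
clock: 14.2
tool_pos: [0.5152, -0.3801, -0.0179]
orientation: [-3.127, 0.723, -0.387]
ft_force: [0.6, -0.0, -0.9]
finger_gap: 0.0853
grasp_force: 0.0
clock: 14.6
tool_pos: [0.5164, -0.3809, -0.0169]
orientation: [-3.128, 0.72, -0.386]
ft_force: [1.2, -2.2, 2.7]
finger_gap: 0.0622
grasp_force: 65.7
t 14.6 pos [ 516.4 -380.9  -16.9] rpy deg [-179.2   41.3  -22.1] gap 0.062220313110703536 gf 65.73526382446289 F [ 1.2 -2.2  2.7]
[ 515.6 -380.2  -17.5] -> [-0.4 -0.3  1.1] rows>= 1.0
```

Gripped, with a 62 mm gap. Now I lift and rotate.

```bash
python3 -m pendant '[{"translation":[-20,0,-22],"rot":[0,0,0]},{"translation":[-26,0,-30],"rot":[0,0,0]},{"translation":[-33,-1,-38],"rot":[0,0,0]},{"translation":[-33,-1,-38],"rot":[0,0,0]},{"translation":[0,0,0],"rot":[0,0,0]}]' 
python3 -m pendant '[{"translation":[0,0,0],"rot":[0,0.13,0]},{"translation":[0,0,0],"rot":[0,0.13,0]},{"translation":[0,0,0],"rot":[0,0.13,0]},{"translation":[0,0,0],"rot":[0,0.13,0]},{"translation":[0,0,0],"rot":[0,0.13,0]},{"translation":[0,0,0],"rot":[0,0.13,0]},{"translation":[0,0,0],"rot":[0,0.13,0]},{"translation":[0,0,0],"rot":[0,0.13,0]},{"translation":[0,0,0],"rot":[0,0.13,0]},{"translation":[0,0,0],"rot":[0,0.13,0]},{"translation":[0,0,0],"rot":[0,0.13,0]},{"translation":[0,0,0],"rot":[0,0.13,0]}]'
python3 - <<'E'
from h import *
to(); s=sensors.sense(); print(np.round(s["qpos"],2)); print(R.from_euler("xyz",s["orientation"]).as_matrix().round(3))
p=imaging.camera("scene"); W=pts(p)
cv2.imwrite("pics/s2.png",cv2.resize(p["color"][80:280,60:300,::-1],None,fx=3,fy=3,interpolation=cv2.INTER_CUBIC))
E
```

```text
clock: 15.1
tool_pos: [0.5182, -0.3832, 0.1594]
orientation: [-3.132, 0.71, -0.389]
ft_force: [-0.1, 0.1, -0.9]
finger_gap: 0.0625
grasp_force: 65.9
clock: 16.3
tool_pos: [0.5179, -0.3818, 0.1649]
orientation: [-3.093, -0.651, -0.406]
ft_force: [0.6, -0.3, -1.3]
finger_gap: 0.0623
grasp_force: 65.9
t 16.3 pos [ 517.9 -381.8  164.9] rpy deg [-177.2  -37.3  -23.3] gap 0.0622607707835693 gf 65.85592031478882 F [ 0.6 -0.3 -1.3]
[ 0.73  0.24 -0.06  2.15 -0.99  0.24 -0.37]
[[ 0.731 -0.367  0.575]
 [-0.314 -0.929 -0.194]
 [ 0.606 -0.039 -0.794]]
```

View pics/s2.png

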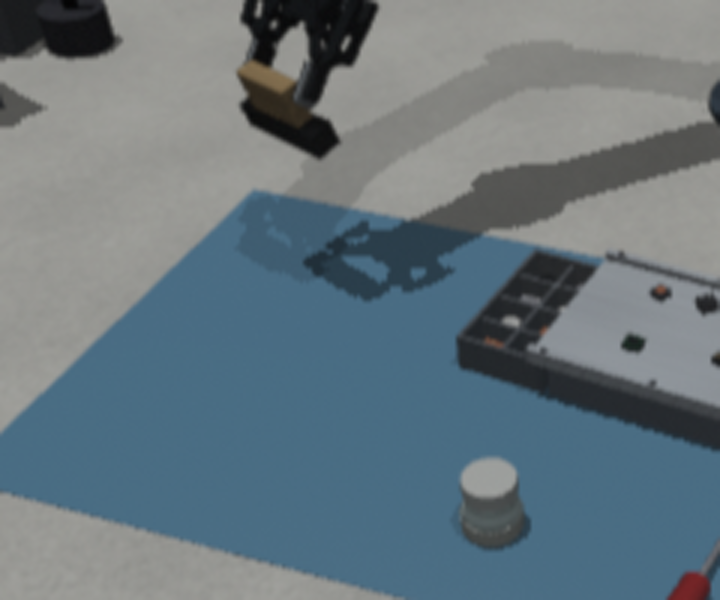

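The scraper is held with the foot down (crop ~290,110), leaning about 12° outward, limited by joint 6. That is within its self-righting range. I lower it with force watched.

```bash
python3 -m pendant '[{"translation":[-18.2,1.2,23.8],"rot":[0,0,0]},{"translation":[-18.2,1.2,23.8],"rot":[0,0,0]},{"translation":[-18.2,1.2,23.8],"rot":[0,0,0]},{"translation":[-18.2,1.2,23.8],"rot":[0,0,0]},{"translation":[-12,0.8,16],"rot":[0,0,0]},{"translation":[0,0,0],"rot":[0,0,0]},{"translation":[0,0,0],"rot":[0,0,0]}]'
python3 - <<'E'
from h import *
s=sensors.sense(); to((517,-381,12.3)); print(np.round(s["qpos"],2)); print(R.from_euler("xyz",s["orientation"]).as_matrix().round(3))
E
```

```text
clock: 17.05
tool_pos: [0.5185, -0.4017, 0.0765]
orientation: [-3.06, -0.563, -0.399]
ft_force: [0.8, -0.1, -1.4]
finger_gap: 0.0622
grasp_force: 66.1
t 17.05 pos [ 518.5 -401.7   76.5] rpy deg [-175.3  -32.3  -22.9] gap 0.06218232757925763 gf 66.12931609153748 F [ 0.8 -0.1 -1.4]
[ 517.  -381.    12.3] -> [-42.2 -14.4  50.6] rows>= 2.0
[ 0.86  0.42 -0.17  2.11 -1.04  0.21 -0.24]
[[ 0.779 -0.347  0.522]
 [-0.328 -0.935 -0.131]
 [ 0.534 -0.069 -0.843]]
```

Joints 5 and 6 are at their limits here. With the arm more extended along the tool's azimuth there is more tilt available, so I move outward to a clear area at about (0.74, -0.32).

```bash
python3 -c "
from h import *
to((740,-320,110))"
```

```text
t 17.05 pos [ 518.5 -401.7   76.5] rpy deg [-175.3  -32.3  -22.9] gap 0.06218232757925763 gf 66.12931609153748 F [ 0.8 -0.1 -1.4]
[ 740. -320.  110.] -> [ 163.6 -155.6   76.6] rows>= 6.0
```

```bash
python3 -m pendant '[{"translation":[23,-22,11],"rot":[0,0,0]},{"translation":[23,-22,11],"rot":[0,0,0]},{"translation":[23,-22,11],"rot":[0,0,0]},{"translation":[23,-22,11],"rot":[0,0,0]},{"translation":[23,-22,11],"rot":[0,0,0]},{"translation":[23,-22,11],"rot":[0,0,0]},{"translation":[24,-23,11],"rot":[0,0,0]},{"translation":[0,0,0],"rot":[0,0,0]},{"translation":[0,0,0],"rot":[0,0,0]}]'
python3 - <<'E'
from h import *
s=sensors.sense(); to((740,-320,110)); print(np.round(s["qpos"],2)); M=R.from_euler("xyz",s["orientation"]); print(M.as_matrix().round(3))
# remaining rotation (tool rotvec) to tilt -50deg about horizontal tool y, azimuth -22.5
Rt=R.from_euler("z",-22.5,degrees=True)*R.from_euler("x",180,degrees=True)*R.from_euler("y",50,degrees=True)
print((M.inv()*Rt).as_rotvec().round(3))
E
```

```text
clock: 17.95
tool_pos: [0.7398, -0.3181, 0.1099]
orientation: [-3.059, -0.564, -0.396]
ft_force: [-0.4, -0.6, -2.5]
finger_gap: 0.0623
grasp_force: 66.2
t 17.95 pos [ 739.8 -318.1  109.9] rpy deg [-175.3  -32.3  -22.7] gap 0.06225965176479095 gf 66.21055483818054 F [-0.4 -0.6 -2.5]
[ 740. -320.  110.] -> [0.8 1.7 0.3] rows>= 1.0
[ 0.16  0.55  0.31  1.8  -0.79  0.33 -0.86]
[[ 0.779 -0.344  0.524]
 [-0.326 -0.936 -0.13 ]
 [ 0.535 -0.069 -0.842]]
[-0.079  0.308 -0.015]
```

```bash
python3 -m pendant '[{"translation":[0,0,0],"rot":[-0.027,0.103,-0.005]},{"translation":[0,0,0],"rot":[-0.027,0.103,-0.005]},{"translation":[0,0,0],"rot":[-0.027,0.103,-0.005]},{"translation":[0,0,0],"rot":[0,0,0]}]'
cat > st.py <<'E'
from h import *
s=sensors.sense(); print(np.round(s["qpos"],2)); M=R.from_euler("xyz",s["orientation"]); print(M.as_matrix().round(3))
Rt=R.from_euler("z",-22.5,degrees=True)*R.from_euler("x",180,degrees=True)*R.from_euler("y",50,degrees=True)
print("rem",(M.inv()*Rt).as_rotvec().round(3))
# outer & inner foot edges below TCP
R0=R.from_euler("xyz",[-3.128,0.72,-0.386]); T0=np.array([516.4,-380.9,-16.9]); g=np.array([.925,-.379,0])
e=np.array([501.5,-375,0])-T0; a=R0.inv().apply(e); b=R0.inv().apply(e+[0,0,26])
p=s["tool_pos"]*1000
print("outer edge",p+M.apply(a),"inner",p+M.apply(b))
to(p-[0,0,min((p+M.apply(a))[2],(p+M.apply(b))[2])])
E
python3 st.py
```

```text
clock: 18.35
tool_pos: [0.7642, -0.3345, 0.1708]
orientation: [-3.134, -0.728, -0.394]
ft_force: [1.2, -0.1, -1.7]
finger_gap: 0.0621
grasp_force: 66.3
[ 0.03  0.5   0.44  1.83 -1.04  0.21 -0.66]
[[ 0.689 -0.379  0.618]
 [-0.286 -0.925 -0.248]
 [ 0.666 -0.006 -0.746]]
rem [-0.007  0.144 -0.001]
outer edge [ 746.87063856 -327.46003448  156.93369734] inner [ 723.08638409 -317.44856218  160.10854562]
t 18.35 pos [ 764.2 -334.5  170.8] rpy deg [-179.6  -41.7  -22.6] gap 0.06213360741327613 gf 66.29648923873901 F [ 1.2 -0.1 -1.7]
[ 764.21736643 -334.52820482   13.84059249] -> [-104.5    0.9  117.1] rows>= 4.0
```

```bash
python3 -m pendant '[{"translation":[-8.1,0.2,24],"rot":[0,0,0]},{"translation":[-8.1,0.2,24],"rot":[0,0,0]},{"translation":[-8.1,0.2,24],"rot":[0,0,0]},{"translation":[-8.1,0.2,24],"rot":[0,0,0]},{"translation":[-8.1,0.2,24],"rot":[0,0,0]},{"translation":[0,0,0],"rot":[0,0,0]},{"translation":[0,0,0],"rot":[0,0,0]}]'; python3 st.py
```

```text
clock: 19.05
tool_pos: [0.8165, -0.3583, 0.0698]
orientation: [-3.132, -0.66, -0.394]
ft_force: [0.0, -0.9, -0.7]
finger_gap: 0.0622
grasp_force: 66.2
[ 0.13  0.71  0.34  1.68 -1.04  0.21 -0.67]
[[ 0.729 -0.379  0.57 ]
 [-0.304 -0.925 -0.227]
 [ 0.613 -0.008 -0.79 ]]
rem [-0.008  0.213 -0.002]
outer edge [ 798.31163927 -350.86089746   57.24400428] inner [ 774.77398094 -340.97830746   62.17483135]
t 19.05 pos [ 816.5 -358.3   69.8] rpy deg [-179.4  -37.8  -22.6] gap 0.06222082520963096 gf 66.1694848537445 F [ 0.  -0.9 -0.7]
[ 816.48843828 -358.28172317   12.52858025] -> [-35.1   0.4  45.2] rows>= 2.0
```

```bash
python3 -m pendant '[{"translation":[-2.3,0,19],"rot":[0,0,0]},{"translation":[-2.3,0,19],"rot":[0,0,0]},{"translation":[-2.3,0,15],"rot":[0,0,0]},{"translation":[0,0,0],"rot":[0,0,0]},{"translation":[0,0,0],"rot":[0,0,0]}]'; python3 st.py
```

```text
clock: 19.55
tool_pos: [0.8463, -0.369, 0.0296]
orientation: [-3.132, -0.649, -0.393]
ft_force: [-1.6, 0.3, -1.7]
finger_gap: 0.0625
grasp_force: 66.2
[ 0.16  0.8   0.32  1.6  -1.04  0.21 -0.68]
[[ 0.736 -0.377  0.562]
 [-0.305 -0.926 -0.222]
 [ 0.604 -0.008 -0.797]]
rem [-0.01   0.224 -0.001]
outer edge [ 828.02710272 -361.6032169    17.25229425] inner [ 804.52590635 -351.78441521   22.47578949]
t 19.55 pos [ 846.3 -369.    29.6] rpy deg [-179.5  -37.2  -22.5] gap 0.06254672879284821 gf 66.18715524673462 F [-1.6  0.3 -1.7]
[ 846.34892268 -369.04576567   12.30241364] -> [-10.4   0.1  13.7] rows>= 1.0
```

```bash
python3 -m pendant '[{"translation":[-4.8,0,6.4],"rot":[0,0,0]},{"translation":[-3,0,4],"rot":[0,0,0]},{"translation":[-1.8,0,2.4],"rot":[0,0,0]},{"translation":[0,0,0],"rot":[0,0,0]},{"translation":[0,0,0],"rot":[0,0,0]}]'; python3 st.py | tail -3
python3 -m pendant '[{"translation":[-1.2,0,1.6],"rot":[0,0,0]},{"translation":[-1.2,0,1.6],"rot":[0,0,0]},{"translation":[0,0,0],"rot":[0,0,0]}]'
```

```text
clock: 20.05
tool_pos: [0.8493, -0.3699, 0.016]
orientation: [-3.132, -0.639, -0.392]
ft_force: [0.8, 0.2, -2.0]
finger_gap: 0.0624
grasp_force: 66.2
outer edge [ 830.83287169 -362.37602532    3.89170505] inner [ 807.37071121 -352.59279189    9.35205018]
t 20.05 pos [ 849.3 -369.9   16. ] rpy deg [-179.4  -36.6  -22.5] gap 0.06236552899987052 gf 66.24498724937439 F [ 0.8  0.2 -2. ]
[ 849.26314766 -369.85347513   12.11786582] -> [-2.3  0.   3.1] rows>= 1.0
clock: 20.35
tool_pos: [0.8503, -0.3704, 0.0134]
orientation: [-3.131, -0.638, -0.392]
ft_force: [0.0, -0.3, 0.7]
finger_gap: 0.0622
grasp_force: 66.5
```

```bash
python3 -m pendant '[{"translation":[-1.2,0,1.6],"rot":[0,0,0]},{"translation":[-1.2,0,1.6],"rot":[0,0,0]},{"translation":[0,0,0],"rot":[0,0,0]}]'
python3 -m pendant '[{"translation":[0,0,0],"rot":[0,0,0]},{"translation":[0,0,0],"rot":[0,0,0]},{"translation":[0,0,0],"rot":[0,0,0]},{"translation":[0,0,0],"rot":[0,0,0]},{"translation":[0,0,0],"rot":[0,0,0]}]' 0
python3 -m pendant '[{"translation":[0,0,-25],"rot":[0,0,0]},{"translation":[0,0,-40],"rot":[0,0,0]},{"translation":[0,0,-40],"rot":[0,0,0]},{"translation":[0,0,-40],"rot":[0,0,0]},{"translation":[0,0,-20],"rot":[0,0,0]},{"translation":[0,0,0],"rot":[0,0,0]}]' 0
python3 - <<'E'
from h import *
to()
for n in ("top","wrist"):
    p=imaging.camera(n);save(p,n+"6.png"); W=pts(p); x,y,z=np.moveaxis(W,-1,0)
    m=(abs(y+.36)<.09)&(abs(x-.82)<.09)&(z<.085)
    for t in (.055,.014):
        q=W[m&(z>t)][:,:2]*1000; print(n,len(q),cv2.minAreaRect(q.astype(np.float32)) if len(q) else 0)
    print(np.nanpercentile(z[m],99))
E
```

```text
clock: 20.65
tool_pos: [0.8522, -0.3712, 0.0132]
orientation: [-3.131, -0.64, -0.393]
ft_force: [-4.4, 1.8, 10.4]
finger_gap: 0.0624
grasp_force: 67.6
clock: 21.15
tool_pos: [0.8503, -0.3703, 0.0089]
orientation: [-3.132, -0.634, -0.392]
ft_force: [-0.3, -0.3, -0.5]
finger_gap: 0.0852
grasp_force: 0.0
clock: 21.75
tool_pos: [0.7596, -0.3352, 0.1461]
orientation: [-3.131, -0.639, -0.393]
ft_force: [0.5, -0.4, -0.1]
finger_gap: 0.0854
grasp_force: 0.0
t 21.75 pos [ 759.6 -335.2  146.1] rpy deg [-179.4  -36.6  -22.5] gap 0.08539898905139769 gf 0.0 F [ 0.5 -0.4 -0.1]
top 246 ((818.35693359375, -356.3141174316406), (63.93328857421875, 21.704925537109375), 67.39888000488281)
top 338 ((822.288818359375, -348.0449523925781), (82.19776153564453, 25.644508361816406), 66.83899688720703)
0.06772371338488714
wrist 1780 ((818.5835571289062, -357.55767822265625), (64.12673950195312, 20.190135955810547), 67.19332122802734)
wrist 3795 ((818.6495361328125, -357.5785217285156), (99.97857666015625, 26.723318099975586), 66.95746612548828)
0.06708007056473009
```

Upright at (818.6, -357.6), yaw 67°, confirmed by both cameras (top height 67 mm). I level the tool and turn it for the vertical regrasp.

```bash
python3 -m pendant '[{"translation":[0,0,0],"rot":[0,-0.128,0]},{"translation":[0,0,0],"rot":[0,-0.128,0]},{"translation":[0,0,0],"rot":[0,-0.128,0]},{"translation":[0,0,0],"rot":[0,-0.128,0]},{"translation":[0,0,0],"rot":[0,-0.128,0]},{"translation":[0,0,0],"rot":[0,0,0]}]' 0
python3 -m pendant '[{"translation":[0,0,0],"rot":[0,0,-0.142]},{"translation":[0,0,0],"rot":[0,0,-0.142]},{"translation":[0,0,0],"rot":[0,0,-0.142]},{"translation":[0,0,0],"rot":[0,0,-0.142]},{"translation":[0,0,0],"rot":[0,0,-0.142]},{"translation":[0,0,0],"rot":[0,0,-0.142]},{"translation":[0,0,0],"rot":[0,0,-0.142]},{"translation":[0,0,0],"rot":[0,0,-0.142]},{"translation":[0,0,0],"rot":[0,0,-0.142]},{"translation":[0,0,0],"rot":[0,0,-0.142]},{"translation":[0,0,0],"rot":[0,0,-0.142]},{"translation":[0,0,0],"rot":[0,0,0]}]' 0
python3 - <<'E'
from h import *
s=sensors.sense(); M=R.from_euler("xyz",s["orientation"]); Rt=R.from_euler("z",67.1,degrees=True)*R.from_euler("x",180,degrees=True)
print((M.inv()*Rt).as_rotvec().round(3),np.round(s["qpos"],2)); to((818.6,-357.6,146))
E
```

```text
clock: 22.45
tool_pos: [0.7625, -0.3348, 0.1368]
orientation: [-3.134, 0.003, -0.382]
ft_force: [0.2, -0.8, -0.8]
finger_gap: 0.0855
grasp_force: 0.0
clock: 23.65
tool_pos: [0.759, -0.334, 0.1404]
orientation: [-3.141, -0.011, 1.176]
ft_force: [-0.2, -0.2, 1.2]
finger_gap: 0.0852
grasp_force: 0.0
[-0.001 -0.011  0.005] [ 0.15  0.8   0.44  1.15 -0.34  1.26  0.18]
t 23.65 pos [ 759.  -334.   140.4] rpy deg [-180.    -0.6   67.4] gap 0.0851596971484835 gf 0.0 F [-0.2 -0.2  1.2]
[ 818.6 -357.6  146. ] -> [ 1.2 64.1 -5.7] rows>= 2.0
```

```bash
python3 -m pendant '[{"translation":[0.4,22,0],"rot":[0,-0.011,0.005]},{"translation":[0.4,22,0],"rot":[0,0,0]},{"translation":[0.4,20,0],"rot":[0,0,0]},{"translation":[0,0,0],"rot":[0,0,0]},{"translation":[0,0,0],"rot":[0,0,0]}]' 0
python3 - <<'E'
from h import *
s=sensors.sense(); M=R.from_euler("xyz",s["orientation"])
p=imaging.camera("wrist"); W=pts(p); x,y,z=np.moveaxis(W,-1,0)
m=(abs(y+.357)<.06)&(abs(x-.818)<.06)&(z<.085)&(z>.055); r=cv2.minAreaRect((W[m][:,:2]*1000).astype(np.float32)); print(r)
L=M.inv().apply((W.reshape(-1,3)-s["tool_pos"])*1000).reshape(W.shape)
f=(abs(L[...,0])<16)&(abs(L[...,1])<70)&(L[...,2]<0)&(L[...,2]>-100)
for sg in(-1,1):
    q=L[f&(sg*L[...,1]>0)]; print(np.round(q[q[:,2]>-70].mean(0),1), sg*np.percentile(sg*q[:,1],5), q[:,2].max())
to((r[0][0],r[0][1],-2)); print(s["orientation"])
E
```

```text
clock: 24.15
tool_pos: [0.8185, -0.358, 0.1403]
orientation: [-3.14, 0.002, 1.17]
ft_force: [-0.7, 0.3, 1.1]
finger_gap: 0.0857
grasp_force: 0.0
((818.8239135742188, -357.7928466796875), (63.57044219970703, 19.81179428100586), 66.65382385253906)
[  3.6 -45.1 -61. ] -42.52032718691461 -48.085708283312485
[  3.5  44.8 -61. ] 42.27342271153561 -47.595904365682564
t 24.2 pos [ 818.3 -358.   141.1] rpy deg [-1.799e+02  1.000e-01  6.700e+01] gap 0.08555289672268221 gf 0.0 F [ 0.3 -0.1  0.4]
[ 818.82391357 -357.79284668   -2.        ] -> [  0.6   0.6 143.1] rows>= 4.0
[-3.13989019e+00  1.81200219e-03  1.16956339e+00]
```

```bash
python3 -m pendant '[{"translation":[0.6,0.6,28],"rot":[0,0,0]},{"translation":[0,0,30],"rot":[0,0,0]},{"translation":[0,0,30],"rot":[0,0,0]},{"translation":[0,0,25],"rot":[0,0,0]},{"translation":[0,0,18],"rot":[0,0,0]},{"translation":[0,0,12],"rot":[0,0,0]},{"translation":[0,0,0],"rot":[0,0,0]},{"translation":[0,0,0],"rot":[0,0,0]}]' 0
python3 -m pendant '[{"translation":[0,0,0],"rot":[0,0,0]},{"translation":[0,0,0],"rot":[0,0,0]}]' 0
```

```text
clock: 25.0
tool_pos: [0.8206, -0.3584, 0.0004]
orientation: [3.14, 0.002, 1.171]
ft_force: [0.3, -0.4, -0.2]
finger_gap: 0.0852
grasp_force: 0.0
clock: 25.2
tool_pos: [0.8209, -0.3585, 0.001]
orientation: [3.139, 0.002, 1.172]
ft_force: [-0.1, 0.7, 0.3]
finger_gap: 0.0857
grasp_force: 0.0
```

```bash
python3 -m pendant '[{"translation":[0,0,0],"rot":[0,0,0]},{"translation":[0,0,0],"rot":[0,0,0]},{"translation":[0,0,0],"rot":[0,0,0]},{"translation":[0,0,0],"rot":[0,0,0]},{"translation":[0,0,0],"rot":[0,0,0]},{"translation":[0,0,0],"rot":[0,0,0]},{"translation":[0,0,0],"rot":[0,0,0]}]' 1 80
python3 -c "
from h import *
to()"
```

```text
clock: 25.9
tool_pos: [0.82, -0.3581, -0.0009]
orientation: [3.141, 0.002, 1.171]
ft_force: [-0.6, 0.4, 0.2]
finger_gap: 0.0189
grasp_force: 78.1
t 25.9 pos [ 820.  -358.1   -0.9] rpy deg [1.80e+02 1.00e-01 6.71e+01] gap 0.018932915662126105 gf 78.1445860862732 F [-0.6  0.4  0.2]
```

Solid grasp: gap 19 mm, 78 N. Scraper underside = reported TCP z + 1 mm. I lift, travel to behind the bits on the far-side lane, and turn.

```bash
python3 -m pendant '[{"translation":[0,0,-20],"rot":[0,0,0]},{"translation":[0,0,-35],"rot":[0,0,0]},{"translation":[0,0,-35],"rot":[0,0,0]},{"translation":[0,0,-30],"rot":[0,0,0]},{"translation":[0,0,0],"rot":[0,0,0]}]'
python3 -c "
from h import *
x,y=uv(-90,22); to((x,y,115))"
```

```text
clock: 26.4
tool_pos: [0.823, -0.3596, 0.1281]
orientation: [3.129, 0.003, 1.172]
ft_force: [-0.1, 0.3, -0.4]
finger_gap: 0.0189
grasp_force: 78.3
t 26.4 pos [ 823.  -359.6  128.1] rpy deg [179.3   0.2  67.2] gap 0.018862250130711734 gf 78.25941324234009 F [-0.1  0.3 -0.4]
[531.31166835 -73.12822454 115.        ] -> [ 150.9 -380.2    8. ] rows>= 11.0
```

```bash
python3 -m pendant '[{"translation":[15.1,-38,0],"rot":[0,0,0]},{"translation":[15.1,-38,0],"rot":[0,0,0]},{"translation":[15.1,-38,0],"rot":[0,0,0]},{"translation":[15.1,-38,0],"rot":[0,0,0]},{"translation":[15.1,-38,0],"rot":[0,0,0]},{"translation":[15.1,-38,0],"rot":[0,0,0]},{"translation":[15.1,-38,0],"rot":[0,0,0]},{"translation":[15.1,-38,0],"rot":[0,0,0]},{"translation":[15.1,-38,0],"rot":[0,0,0]},{"translation":[15.1,-38,0],"rot":[0,0,0]},{"translation":[0,0,0],"rot":[0,0,0]}]'
python3 -m pendant '[{"translation":[0,0,0],"rot":[0,0,0.128]},{"translation":[0,0,0],"rot":[0,0,0.128]},{"translation":[0,0,0],"rot":[0,0,0.128]},{"translation":[0,0,0],"rot":[0,0,0.128]},{"translation":[0,0,0],"rot":[0,0,0.128]},{"translation":[0,0,0],"rot":[0,0,0.128]},{"translation":[0,0,0],"rot":[0,0,0.128]},{"translation":[0,0,0],"rot":[0,0,0.128]},{"translation":[0,0,0],"rot":[0,0,0.128]},{"translation":[0,0,0],"rot":[0,0,0.128]},{"translation":[0,0,0],"rot":[0,0,0]}]'
cat > o.py <<'E'
import sys; from h import *
u,v,z=map(float,sys.argv[1:4])
s=sensors.sense(); M=R.from_euler("xyz",s["orientation"]); Rt=R.from_euler("z",-6.1,degrees=True)*R.from_euler("x",180,degrees=True)
print("rem",(M.inv()*Rt).as_rotvec().round(3),np.round(s["qpos"],2)); d=s["tool_pos"][:2]*1000-O; print("now uv",d@U,d@V)
x,y=uv(u,v); to((x,y,z))
E
python3 o.py -90 22 75
```

```text
clock: 27.5
tool_pos: [0.5238, -0.0661, 0.1179]
orientation: [-3.135, -0.0, 1.177]
ft_force: [0.6, 0.5, -1.0]
finger_gap: 0.0192
grasp_force: 78.7
clock: 28.6
tool_pos: [0.5288, -0.0713, 0.1187]
orientation: [3.139, 0.0, -0.109]
ft_force: [0.6, 0.1, -1.1]
finger_gap: 0.0191
grasp_force: 78.9
rem [ 0.003  0.    -0.002] [-0.56  0.41  0.79  1.99 -0.37  0.9  -1.25]
now uv -88.47305976246977 19.281573823406497
t 28.6 pos [528.8 -71.3 118.7] rpy deg [179.9   0.   -6.2] gap 0.019103508027338418 gf 78.90565395355225 F [ 0.6  0.1 -1.1]
[531.31166835 -73.12822454  75.        ] -> [ 2.7  1.4 43.7] rows>= 2.0
```

```bash
python3 -m pendant '[{"translation":[2.7,1.4,20],"rot":[0,0,0]},{"translation":[0,0,24],"rot":[0,0,0]},{"translation":[0,0,14],"rot":[0,0,0]},{"translation":[0,0,8],"rot":[0,0,0]},{"translation":[0,0,0],"rot":[0,0,0]},{"translation":[0,0,0],"rot":[0,0,0]}]'
python3 o.py -90 22 45.5
python3 - <<'E'
from h import *
p=imaging.camera("top"); W=pts(p); save(p,"top7.png")
p=imaging.camera("wrist"); save(p,"w7.png")
E
```

```text
clock: 29.2
tool_pos: [0.5317, -0.0731, 0.0532]
orientation: [3.14, -0.001, -0.108]
ft_force: [0.4, -0.2, -1.0]
finger_gap: 0.0189
grasp_force: 78.9
rem [ 0.002 -0.001 -0.002] [-0.49  0.51  0.72  2.03 -0.47  0.77 -1.17]
now uv -89.94116072829907 22.370925959444776
t 29.2 pos [531.7 -73.1  53.2] rpy deg [179.9  -0.   -6.2] gap 0.018867959512666614 gf 78.91387224197388 F [ 0.4 -0.2 -1. ]
[531.31166835 -73.12822454  45.5       ] -> [-0.4  0.   7.7] rows>= 1.0
```

View pics/w7.png

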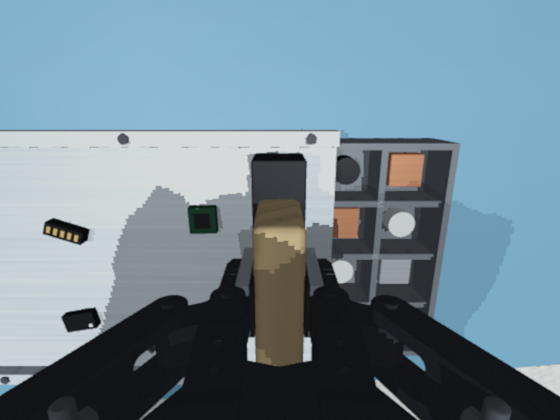

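The picture shows the foot's far end (278,155) just inside the far rim (row 147), the blade square to the plate, the green module (203,220) and header (67,232) ahead, and the package (80,320) outside the lane. Down, then sweep.

```bash
python3 -m pendant '[{"translation":[-0.4,0,7],"rot":[0,0,0]},{"translation":[0,0,0],"rot":[0,0,0]},{"translation":[0,0,0],"rot":[0,0,0]}]'
python3 -m pendant '[{"translation":[0,-8,0],"rot":[0,0,0]},{"translation":[0,-14,0],"rot":[0,0,0]},{"translation":[0,-14,0],"rot":[0,0,0]},{"translation":[0,-14,0],"rot":[0,0,0]},{"translation":[0,-14,0],"rot":[0,0,0]},{"translation":[0,-14,0],"rot":[0,0,0]},{"translation":[0,-14,0],"rot":[0,0,0]},{"translation":[0,-14,0],"rot":[0,0,0]},{"translation":[0,-14,0],"rot":[0,0,0]}]'
python3 o.py 112 22 46
```

```text
clock: 29.6
tool_pos: [0.5306, -0.0727, 0.0456]
orientation: [3.14, 0.001, -0.108]
ft_force: [-0.4, -0.6, -1.8]
finger_gap: 0.0192
grasp_force: 78.9
clock: 30.5
tool_pos: [0.5438, 0.0477, 0.0454]
orientation: [3.14, 0.0, -0.108]
ft_force: [-0.4, -0.6, -0.5]
finger_gap: 0.0187
grasp_force: 78.9
rem [ 0.002  0.    -0.002] [-0.7   0.53  0.71  2.01 -0.49  0.77 -1.38]
now uv 31.43712074771922 21.62472057973824
t 30.5 pos [543.8  47.7  45.4] rpy deg [179.9   0.   -6.2] gap 0.01869017743555819 gf 78.93925309181213 F [-0.4 -0.6 -0.5]
[552.77701076 127.72804017  46.        ] -> [  0.2 -80.6  -0.7] rows>= 3.0
```

```bash
python3 -m pendant '[{"translation":[0,-12,0],"rot":[0,0,0]},{"translation":[0,-12,0],"rot":[0,0,0]},{"translation":[0,-11,0],"rot":[0,0,0]},{"translation":[0,-11,0],"rot":[0,0,0]},{"translation":[0,-10,0],"rot":[0,0,0]},{"translation":[0,-10,0],"rot":[0,0,0]},{"translation":[0,-10,0],"rot":[0,0,0]},{"translation":[0,-5,0],"rot":[0,0,0]},{"translation":[0,0,0],"rot":[0,0,0]}]'
python3 -m pendant '[{"translation":[0,0,-30],"rot":[0,0,0]},{"translation":[0,0,-30],"rot":[0,0,0]},{"translation":[0,0,0],"rot":[0,0,0]}]'
python3 o.py -90 -22 106
python3 - <<'E'
from h import *
p=imaging.camera("scene"); cv2.imwrite("pics/s8.png",cv2.resize(p["color"][130:280,200:400,::-1],None,fx=3.5,fy=3.5,interpolation=cv2.INTER_CUBIC))
E
```

```text
clock: 31.4
tool_pos: [0.5525, 0.1281, 0.0452]
orientation: [3.14, 0.0, -0.107]
ft_force: [-0.0, -0.2, -1.6]
finger_gap: 0.0189
grasp_force: 78.9
clock: 31.7
tool_pos: [0.5556, 0.1265, 0.1089]
orientation: [-3.141, -0.007, -0.11]
ft_force: [-0.6, -0.6, -0.7]
finger_gap: 0.0191
grasp_force: 78.9
rem [-0.001 -0.007 -0.004] [-0.88  0.48  0.77  1.92 -0.42  0.91 -1.58]
now uv 111.04509250805673 24.91840946517949
t 31.7 pos [555.6 126.5 108.9] rpy deg [-180.    -0.4   -6.3] gap 0.019137704449313748 gf 78.91735911369324 F [-0.6 -0.6 -0.7]
[487.56079881 -68.4526054  106.        ] -> [-46.2 201.2   2.4] rows>= 6.0
```

View pics/s8.png

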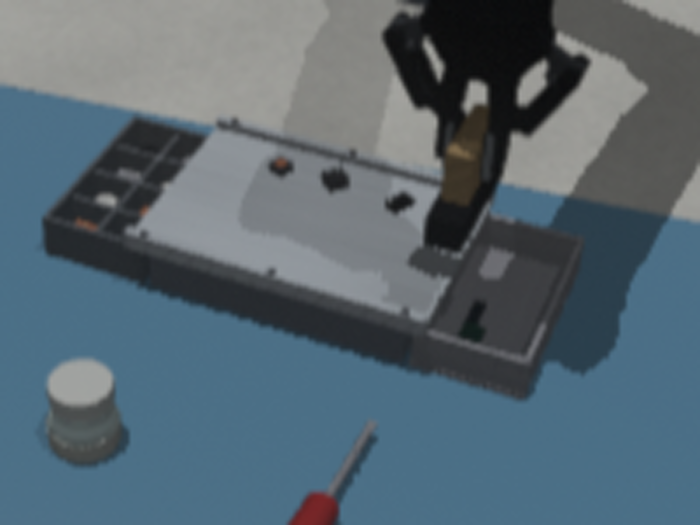

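The header and module are in the tray (473,320); the other three lie undisturbed at (280,165), (335,178) and (400,202). On to the near lane.

```bash
python3 -m pendant '[{"translation":[-7.7,33.5,0],"rot":[0,-0.007,-0.004]},{"translation":[-7.7,33.5,0],"rot":[0,0,0]},{"translation":[-7.7,33.5,0],"rot":[0,0,0]},{"translation":[-7.7,33.5,0],"rot":[0,0,0]},{"translation":[-7.7,33.5,0],"rot":[0,0,0]},{"translation":[-7.7,33.5,0],"rot":[0,0,0]},{"translation":[0,0,0],"rot":[0,0,0]},{"translation":[0,0,0],"rot":[0,0,0]}]'
python3 o.py -90 -22 56
```

```text
clock: 32.55
tool_pos: [0.4844, -0.0686, 0.1052]
orientation: [3.14, 0.009, -0.107]
ft_force: [0.7, 1.0, -1.6]
finger_gap: 0.0192
grasp_force: 79.0
rem [ 0.002  0.009 -0.001] [-0.61  0.36  0.83  2.09 -0.36  0.84 -1.25]
now uv -90.5045045924528 -25.13253323569527
t 32.55 pos [484.4 -68.6 105.2] rpy deg [179.9   0.5  -6.1] gap 0.01924956118712047 gf 79.0032684803009 F [ 0.7  1.  -1.6]
[487.56079881 -68.4526054   56.        ] -> [ 3.6 -0.6 49.2] rows>= 2.0
```

```bash
python3 -m pendant '[{"translation":[3,-0.6,0],"rot":[0,0.009,0]},{"translation":[0,0,20],"rot":[0,0,0]},{"translation":[0,0,20],"rot":[0,0,0]},{"translation":[0,0,10],"rot":[0,0,0]},{"translation":[0,0,0],"rot":[0,0,0]},{"translation":[0,0,0],"rot":[0,0,0]}]'
python3 o.py -90 -22 45.5
```

```text
clock: 33.15
tool_pos: [0.4891, -0.0675, 0.0561]
orientation: [3.139, -0.002, -0.104]
ft_force: [-0.1, 0.6, -1.8]
finger_gap: 0.0191
grasp_force: 79.0
rem [ 0.002 -0.002  0.003] [-0.54  0.44  0.76  2.13 -0.45  0.73 -1.17]
now uv -88.89349566810165 -20.604547731375995
t 33.15 pos [489.1 -67.5  56.1] rpy deg [ 1.799e+02 -1.000e-01 -6.000e+00] gap 0.019055263366364327 gf 78.99882674217224 F [-0.1  0.6 -1.8]
[487.56079881 -68.4526054   45.5       ] -> [-1.4  1.1 10.6] rows>= 1.0
```

```bash
python3 -m pendant '[{"translation":[-1,1,10],"rot":[0,0,0.003]},{"translation":[0,0,0],"rot":[0,0,0]},{"translation":[0,0,0],"rot":[0,0,0]}]'
python3 -m pendant '[{"translation":[0,-8,0],"rot":[0,0,0]},{"translation":[0,-12,0],"rot":[0,0,0]},{"translation":[0,-12,0],"rot":[0,0,0]},{"translation":[0,-12,0],"rot":[0,0,0]},{"translation":[0,-12,0],"rot":[0,0,0]},{"translation":[0,-12,0],"rot":[0,0,0]},{"translation":[0,-12,0],"rot":[0,0,0]},{"translation":[0,-12,0],"rot":[0,0,0]},{"translation":[0,-12,0],"rot":[0,0,0]},{"translation":[0,-12,0],"rot":[0,0,0]},{"translation":[0,0,0],"rot":[0,0,0]}]'
python3 o.py 112 -22 45.5
```

```text
clock: 33.45
tool_pos: [0.4875, -0.0687, 0.0459]
orientation: [3.14, -0.002, -0.108]
ft_force: [-0.2, -0.0, -1.2]
finger_gap: 0.0188
grasp_force: 79.0
clock: 34.55
tool_pos: [0.5002, 0.049, 0.0455]
orientation: [3.14, -0.002, -0.104]
ft_force: [-0.1, -0.3, -0.7]
finger_gap: 0.019
grasp_force: 79.0
rem [ 0.001 -0.002  0.002] [-0.76  0.48  0.74  2.11 -0.48  0.72 -1.38]
now uv 28.144964382964616 -21.89074435714884
t 34.55 pos [500.2  49.   45.5] rpy deg [ 1.799e+02 -1.000e-01 -6.000e+00] gap 0.019043247352224624 gf 78.99657368659973 F [-0.1 -0.3 -0.7]
[509.02614122 132.40365931  45.5       ] -> [  0.1 -83.9  -0.1] rows>= 3.0
```

```bash
python3 -m pendant '[{"translation":[0,-11,0],"rot":[0,0,0]},{"translation":[0,-11,0],"rot":[0,0,0]},{"translation":[0,-11,0],"rot":[0,0,0]},{"translation":[0,-11,0],"rot":[0,0,0]},{"translation":[0,-10,0],"rot":[0,0,0]},{"translation":[0,-10,0],"rot":[0,0,0]},{"translation":[0,-10,0],"rot":[0,0,0]},{"translation":[0,-10,0],"rot":[0,0,0]},{"translation":[0,0,0],"rot":[0,0,0]}]'
python3 -m pendant '[{"translation":[0,0,-30],"rot":[0,0,0]},{"translation":[0,0,-30],"rot":[0,0,0]},{"translation":[0,30,0],"rot":[0,0,0]},{"translation":[0,40,0],"rot":[0,0,0]},{"translation":[0,40,0],"rot":[0,0,0]},{"translation":[0,40,0],"rot":[0,0,0]},{"translation":[0,40,0],"rot":[0,0,0]},{"translation":[0,40,0],"rot":[0,0,0]},{"translation":[0,40,0],"rot":[0,0,0]},{"translation":[0,40,0],"rot":[0,0,0]},{"translation":[0,0,0],"rot":[0,0,0]}]'
python3 o.py -310 -22 100
python3 - <<'E'
from h import *
p=imaging.camera("top"); a=p["color"][195:300,180:365,::-1]; cv2.imwrite("pics/t9.png",cv2.resize(a,None,fx=4.2,fy=4.2,interpolation=cv2.INTER_CUBIC))
W=pts(p); C=p["color"].astype(int); x,y,z=np.moveaxis(W,-1,0)
d=(W[...,:2]*1000-O); u,v=d@U,d@V
m=(abs(u-147)<36)&(abs(v)<69)&(z>.009)&(z<.04)
n,l,st,ce=cv2.connectedComponentsWithStats(m.astype(np.uint8))
for i in range(1,n): print(st[i,4],round(u[l==i].mean()),round(v[l==i].mean()),round(z[l==i].max()*1000))
pl=(abs(u)<113)&(abs(v)<72)&(z>.049); print("left on plate px",pl.sum())
E
```

```text
clock: 35.45
tool_pos: [0.5092, 0.1323, 0.0455]
orientation: [3.14, -0.002, -0.105]
ft_force: [-0.4, 0.6, -0.7]
finger_gap: 0.0192
grasp_force: 79.0
clock: 36.55
tool_pos: [0.4739, -0.1851, 0.1071]
orientation: [3.136, -0.004, -0.119]
ft_force: [-0.0, -0.3, -1.6]
finger_gap: 0.0194
grasp_force: 79.2
rem [ 0.006 -0.004 -0.012] [-0.38  0.4   0.85  2.06 -0.39  0.85 -1.  ]
now uv -207.4015890826356 -23.241212046223943
t 36.55 pos [ 473.9 -185.1  107.1] rpy deg [179.7  -0.2  -6.8] gap 0.019376611101056446 gf 79.15350794792175 F [-0.  -0.3 -1.6]
[ 464.18270311 -287.20695311  100.        ] -> [  2.5 102.5   7.6] rows>= 3.0
249 179 -1 40
1 118 60 10
1 153 43 10
1 154 36 9
36 131 33 15
1 118 43 10
1 163 30 10
72 128 -1 16
1 155 0 12
1 171 -11 10
1 173 -19 9
1 149 -16 9
1 151 -28 9
36 124 -36 25
1 166 -42 9
1 140 -52 11
22 125 -57 22
1 159 -59 10
1 138 -63 11
1 121 -68 9
left on plate px 61
```

View pics/t9.png

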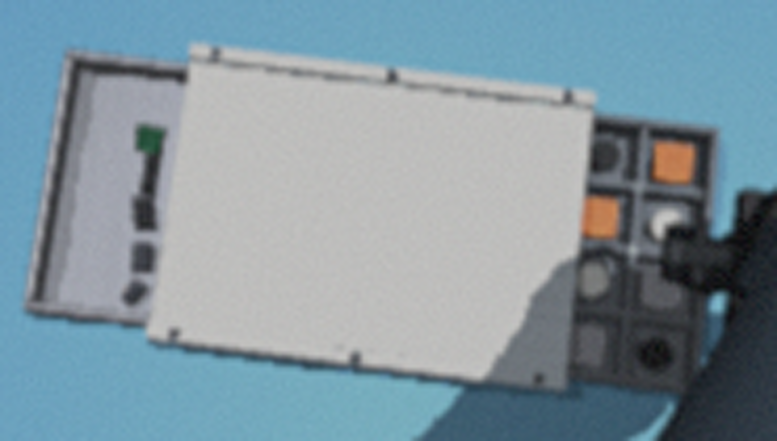

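The plate is bare and all five bits are in the tray: green module (150,138), header, and three more down to (135,293). Now I set the scraper down on the bench beyond the parts box.

```bash
python3 -m pendant '[{"translation":[6,34,0],"rot":[0.006,-0.004,-0.012]},{"translation":[6,34,0],"rot":[0,0,0]},{"translation":[6,34,0],"rot":[0,0,0]},{"translation":[0,0,25],"rot":[0,0,0]},{"translation":[0,0,30],"rot":[0,0,0]},{"translation":[0,0,25],"rot":[0,0,0]},{"translation":[0,0,12],"rot":[0,0,0]},{"translation":[0,0,0],"rot":[0,0,0]},{"translation":[0,0,0],"rot":[0,0,0]}]'
python3 o.py -310 -22 0
```

```text
clock: 37.5
tool_pos: [0.4839, -0.2808, 0.0146]
orientation: [-3.138, 0.001, -0.095]
ft_force: [-0.4, -0.5, -0.6]
finger_gap: 0.0189
grasp_force: 79.2
rem [-0.004  0.001  0.012] [-0.06  0.61  0.7   2.   -0.57  0.75 -0.68]
now uv -301.4910057700508 -3.061906918088603
t 37.5 pos [ 483.9 -280.8   14.6] rpy deg [-1.798e+02  1.000e-01 -5.400e+00] gap 0.018904991593523005 gf 79.20561790466309 F [-0.4 -0.5 -0.6]
[ 464.18270311 -287.20695311    0.        ] -> [-19.    8.3  14.6] rows>= 1.0
```

```bash
python3 -m pendant '[{"translation":[0,0,6],"rot":[-0.004,0.001,0]},{"translation":[0,0,5],"rot":[0,0,0]},{"translation":[0,0,2],"rot":[0,0,0]},{"translation":[0,0,1],"rot":[0,0,0]},{"translation":[0,0,0],"rot":[0,0,0]},{"translation":[0,0,0],"rot":[0,0,0]}]'
python3 -m pendant '[{"translation":[0,0,1],"rot":[0,0,0]},{"translation":[0,0,0],"rot":[0,0,0]}]'
```

```text
clock: 38.1
tool_pos: [0.4833, -0.2809, 0.0]
orientation: [-3.142, 0.001, -0.096]
ft_force: [0.1, -0.7, -0.8]
finger_gap: 0.019
grasp_force: 79.2
clock: 38.3
tool_pos: [0.4834, -0.2809, -0.001]
orientation: [3.142, 0.001, -0.096]
ft_force: [0.8, 0.2, -0.7]
finger_gap: 0.0191
grasp_force: 79.3
```

```bash
python3 -m pendant '[{"translation":[0,0,0.7],"rot":[0,0,0]},{"translation":[0,0,0],"rot":[0,0,0]}]'
python3 -m pendant '[{"translation":[0,0,0],"rot":[0,0,0]},{"translation":[0,0,0],"rot":[0,0,0]},{"translation":[0,0,0],"rot":[0,0,0]},{"translation":[0,0,0],"rot":[0,0,0]},{"translation":[0,0,0],"rot":[0,0,0]},{"translation":[0,0,0],"rot":[0,0,0]},{"translation":[0,0,0],"rot":[0,0,0]},{"translation":[0,0,0],"rot":[0,0,0]}]' 0
python3 -m pendant '[{"translation":[0,0,-20],"rot":[0,0,0]},{"translation":[0,0,-35],"rot":[0,0,0]},{"translation":[0,0,-40],"rot":[0,0,0]},{"translation":[0,0,-40],"rot":[0,0,0]},{"translation":[0,0,0],"rot":[0,0,0]},{"translation":[0,0,0],"rot":[0,0,0]}]' 0
python3 - <<'E'
from h import *
to()
p=imaging.camera("wrist"); W=pts(p); x,y,z=np.moveaxis(W,-1,0)
m=(abs(y+.28)<.08)&(abs(x-.483)<.08)&(z<.09)
for t in (.055,.014):
    q=W[m&(z>t)][:,:2]*1000; print(len(q),cv2.minAreaRect(q.astype(np.float32)) if len(q) else 0)
print(np.nanpercentile(z[m&(z>.055)],[2,50,98]))
E
```

```text
clock: 38.5
tool_pos: [0.4834, -0.2809, -0.001]
orientation: [-3.141, 0.001, -0.096]
ft_force: [-1.1, 1.8, 5.4]
finger_gap: 0.0187
grasp_force: 80.2
clock: 39.3
tool_pos: [0.4832, -0.2807, -0.0018]
orientation: [-3.141, 0.001, -0.096]
ft_force: [-0.6, -0.3, -0.3]
finger_gap: 0.0856
grasp_force: 0.0
clock: 39.9
tool_pos: [0.4838, -0.2806, 0.1338]
orientation: [-3.141, -0.001, -0.095]
ft_force: [-0.3, 0.0, -0.2]
finger_gap: 0.0855
grasp_force: 0.0
t 39.9 pos [ 483.8 -280.6  133.8] rpy deg [-180.    -0.    -5.5] gap 0.08545407990579343 gf 0.0 F [-0.3  0.  -0.2]
2000 ((483.5500793457031, -280.61651611328125), (19.97068214416504, 63.23659133911133), 84.2611083984375)
3140 ((482.9620361328125, -280.54266357421875), (26.10543441772461, 100.07901000976562), 84.45158386230469)
[0.06146571 0.06648408 0.06792298]
```

The scraper is upright on the bench and released, and the arm is clear.

```bash
python3 -c "
from bench import env
print(env.close_job())"
```

```text
the job is handed in; nothing more can be done
None
```

I swept all five bits into the catch tray, stood the scraper upright on the bench beyond the parts box, let go of it and handed the job in at about 40 s; the hand-in gave no verdict, and I did not re-measure the spool, jar and screwdriver, though I never moved near them.

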